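# Lock the stacking bins with the tapered winged peg

### The arm

A 7-joint arm with a two-finger parallel gripper is mounted at the origin on the work surface. World frame = base frame: x ahead of the robot, y to its left, z up, the work surface at z = 0. Lengths are in m, angles in rad, forces in N, time in s.
With the tool pointing down it reaches from about 0.4 to 0.85 m from the base axis. Payload 4.5 kg.
Tool frame: the origin (TCP) lies midway between the tips of the shut fingers; the grasp point (between the pads) lies 19 mm behind it; z points along the fingers, y is the direction in which the jaws open and shut (so a half turn about z gives the same grasp; the last joint's range is limited). The gripper opens to 88 mm and grips with 3 to 60 N. Pads are 18 mm wide; open, the fingers measure 123 mm over their backs; the gripper's body (75 mm by 187 mm) begins 45 mm behind the grasp point.
Start: joints at [1.23, 0.689, -0.195, 1.565, 0.157, 0.902, -0.215], TCP at [0.229, -0.582, 0.239] pointing down, gripper open.
Joint ranges: [-3.01, 3.01], [-0.46, 2.08], [-1.47, 1.51], [0.13, 2.56], [-1, 4.14], [0.04, 2.09], [-2.66, 2.66]. Speed limits (rad/s): [2.57, 2.57, 3.14, 3.14, 3.14, 3.14, 3.14].

### API

Orientations are given as a unit quaternion [x, y, z, w].
In Python, from plant import r gives the robot as it stands.
- The arm moves only by the tool play_rows, never from a script. Its argument "targets" is a list of rows, each an object of numbers: "jaw": the closure, from 0 (fully open) to 1 (shut); "dx", "dy", "dz": the shift along the tool's x, y, z in m; "yaw": the turn about the tool's z in rad. A call has exactly 5 rows; each row shifts and turns the pose as measured when the row begins, along the tool's axes as they then stand; what a row does not reach is not made up. A row lasts 1/10 s, in which the tool goes at most 50 mm and 8.59 degrees, less where a joint would pass 70% of its speed; a pose out of reach is approached as far as the arm can. A call with a gripper value outside its range is refused whole. The fingers move at their own pace and stop on an object; "squeeze" is the grip in N (left out, the last holds). Time passes only in rows, so rows that do not move let the fingers close, or fill a call up. It gives the time, the measured TCP pose, the force and the opening at its end, in the units of the state.
- r.get_state(): the state, without advancing time (a new reading comes with each control period).
- r.snapshot(name): name is "scene" or "top" or "wrist"; returns a dict with "frame" (480x640x3 uint8, red, green, blue), "z_map" (480x640 float32, m along the optical axis (not along the pixel's ray), 0 where there is no reading), "mtx" (3x3 intrinsics, pixels), "position" and "orientation" of the camera in the world; the wrist camera has in their place "T_tool_cam" (4x4, takes a point from camera to tool coordinates, whose origin is the TCP and whose axes are the flange's). Camera axes: x right, y up, looking along -z (the intrinsics and any distortion apply to the point x, -y, -z); pixel columns grow to the right and rows downward; lengths in m; the calibration is good to about 2 mm. A picture is of the moment at which its call begins: read the wrist's pose just before it.
- r.finish_job(): hands the job in, once; it reports no verdict.
The state is a dict: "clock": time; "q": joint angles; "qd": joint speeds; "joint_torque": joint torques, N m; "tool_pos": TCP position; "eef_rot": TCP orientation; "contact_force": force on the tool from outside, world axes, zero at the start; "moment": the same for the moment, N m; "opening": opening from 0.0 (shut) to 1.0 (fully open).
Only numpy, scipy, OpenCV 4.12 (cv2) and the standard library are available. Lean on these libraries where they do the work, as an engineer would, in place of code of your own. Each camera call takes 0.05 s, during which the arm holds its last target.

### The job

Lock the green stacking bins: take the wooden winged peg out of its plywood stand, set it into the tapered socket in front of the bins with its wing turned well aside (45 degrees or more), then twist it while pressing down, to and fro if need be, until it is wedged fully home with its collar down on the socket and its wing square across the bin rim. Never push down on it with more than about 12 N, for the sprung socket breaks; let go so that it stays put, and leave the other things in their places.

Things in the scene. Friction and masses are not known exactly. Their poses are not given: they have to be found in the camera images.
- peg_grip (a point): Centre of the wing of the loose wooden peg (60 g). The wing is an upright flat plate, 64 mm long (the point's x), 12 mm thick (y), 30 mm high (z, up), to be gripped across its thickness; both ends are alike, half a turn makes no difference. It stands on a round collar 34 mm across and 4 mm thick; the collar's underside is 19 mm below this point.
- peg_tip (a point): Foot of the same peg, on its axis, 34 mm below the collar's underside and 53 mm below the wing's centre. The round shank between tapers from 23.6 mm diameter at the collar to 13.4 mm here.
- rack: Plywood stand, a block 70 x 70 mm and 50 mm high, fixed, in which the peg stands at the start: its collar rests on the top, its shank hangs in a loose straight hole 27 mm wide. Origin at the centre of its underside, z up.
- socket (a point): Centre of the mouth of the fixed tapered socket, 90 mm above the work surface; z up is its axis; x points square across the bin rim, over the bin: the wing must end along this x, either way round. Four green plastic jaws in a plywood post, 21 mm across at the mouth, narrowing downward with the shank's taper (8.6 degrees half angle), 36 mm deep.
- tower: The fixed bin tower with the socket; origin on the socket's axis at the work surface, 90 mm below the unloaded mouth, axes as the socket's. A green bin rim runs beside the socket from 23 mm off its axis at 81 mm height; nothing of the tower is higher than the socket's mouth. The four jaws spring outward, 15 N/mm each.
- jaws (a point): On the socket's axis 8 mm above its mouth: about where the collar's underside is when the set-in peg first touches the jaws. Pushed straight down it soon sticks by friction; twisted to and fro by 0.6 rad under a steady push of 9 to 11 N it sinks a little with each twist, until the collar meets the jaw tops, and then holds by itself. Turning it there takes up to about 0.3 Nm.
- ramekin_rim (a point): Centre of the mouth of a white ceramic ramekin, 80 mm across, 42 mm high, loose: leave alone.
- sippy_cup: Steel sippy cup, 66 mm across, 104 mm high, with two white handles, loose: leave alone. Origin at the centre of its underside.
- pacifier_box: Blue plastic pacifier box, 72 x 54 mm, 47 mm high, loose: leave alone. Origin at the centre of its underside.
- teether: Peach silicone elephant teether, 14 mm thick, lying in the upper bin: leave alone. Origin under its belly.
- head (a joint): How far the sprung head that carries the socket is pressed down (m): 0 unloaded, growing downward, 0.67 mm for each newton of downward push (spring of 1.5 N/mm). More than 9.3 mm (14 N) breaks it. The socket, its mouth and jaws move down with it.
Things that resemble listed ones, but are neither listed nor needed, are in the scene too. What is shaped like the part that bears peg_grip but black or pink is not meant.

How it is judged:
By the outcome, as a careful person would: the job done as asked, in the order asked, and still so for the second after the job is handed in, with the robot touching nothing.
It also fails if it takes over 72 s, if anything falls off the work surface, if the arm or the gripper's body presses on something with over 40 N, if the wrist force passes 120 N, or if a joint passes its speed limit or range.

## Working session

There is one attempt and no reset: what is moved stays moved. The work goes in short steps, Python scripts to look and compute and a tool call to move; the robot and the scene stay as the last step left them, time stands still between calls to the robot, and variables do not carry over. Pictures are saved under pics/ and viewed, and the job is handed in when it is done.

Besides the shell and the picture viewer there is one more tool, called after "Call:" in YAML: its name, and indented under it one key for each argument. play_rows: Moves the arm, as the interface text tells. Its arguments: {"type":"object","properties":{"targets":{"type":"array"},"squeeze":{"type":"number"}},"required":["targets"]}

```bash
ls; mkdir -p pics; cat > h.py <<'E'
import numpy as np, cv2
from scipy.spatial.transform import Rotation as R
from plant import r
def cam(name):
    s=r.get_state(); d=r.snapshot(name)
    if name=="wrist":
        T=np.eye(4);T[:3,:3]=R.from_quat(s["eef_rot"]).as_matrix();T[:3,3]=s["tool_pos"]
        M=T@np.array(d["T_tool_cam"])
    else:
        M=np.eye(4);M[:3,3]=d["position"];o=np.array(d["orientation"])
        M[:3,:3]=R.from_quat(o).as_matrix() if o.size==4 else o
    d["M"]=M; return d
def pts(d):
    K=np.array(d["mtx"]);z=d["z_map"];v,u=np.mgrid[:480,:640]
    P=np.stack([(u-K[0,2])/K[0,0]*z,-(v-K[1,2])/K[1,1]*z,-z],-1)
    W=P@d["M"][:3,:3].T+d["M"][:3,3]; W[z==0]=np.nan; return W
def save(d,n): cv2.imwrite("pics/"+n,d["frame"][:,:,::-1])
E
python3 - <<'E'
from h import *
s=r.get_state(); print(s)
for n in ["scene","top","wrist"]:
    d=cam(n); save(d,n+"0.png"); np.savez(""+n+"0.npz",frame=d["frame"],z_map=d["z_map"],mtx=d["mtx"],M=d["M"]); print(n,d["mtx"],d["M"],[k for k in d])
E
```

```text
pics
{'clock': 0.0, 'q': array([ 1.22979698,  0.68998546, -0.19450906,  1.56635678,  0.1573067 ,
        0.90252694, -0.21507714]), 'qd': array([-9.90760798e-04,  4.21347039e-04, -1.02259366e-03,  6.91357490e-04,
        9.19616250e-05,  3.18697996e-04,  1.30225094e-03]), 'joint_torque': array([ 3.01371711e-04, -5.27562082e+01, -1.26690287e+00, -1.53426611e+01,
       -5.26867993e-02,  6.51384107e-03,  1.58420467e-04]), 'tool_pos': array([ 0.22851278, -0.58102883,  0.23790561]), 'eef_rot': array([ 9.82481400e-01,  1.86358290e-01, -2.48453594e-04, -9.08642189e-04]), 'contact_force': array([-0.64670067, -0.32629789, -0.29685394]), 'moment': array([-0.03009666,  0.00583843, -0.04002165]), 'opening': 1.0001322376120594}
scene [[601.34379567   0.         311.75601277]
 [  0.         601.34379567 243.85335964]
 [  0.           0.           1.        ]] [[ 4.70289105e-01 -6.99218248e-01  5.38444054e-01  1.17568988e+00]
 [ 8.82511887e-01  3.73277170e-01 -2.86071535e-01 -3.89346427e-01]
 [-9.62435460e-04  6.09719605e-01  7.92616602e-01  1.00212476e+00]
 [ 0.00000000e+00  0.00000000e+00  0.000
[... 162 characters left out ...]
2.05373251]
 [  0.           0.           1.        ]] [[-0.01576502  0.99718519 -0.07330191  0.4596221 ]
 [-0.99970792 -0.01706301 -0.01711503 -0.06517401]
 [-0.01831761  0.07301069  0.99716293  0.92340515]
 [ 0.          0.          0.          1.        ]] ['frame', 'z_map', 'mtx', 'position', 'orientation', 'M']
wrist [[400.88459748   0.         318.3963687 ]
 [  0.         400.88459748 242.92783799]
 [  0.           0.           1.        ]] [[ 0.36615427  0.89281187  0.26233188  0.29739476]
 [-0.93055244  0.35184444  0.10137871 -0.55409094]
 [-0.0017879  -0.28123381  0.95963761  0.38299771]
 [ 0.          0.          0.          1.        ]] ['frame', 'z_map', 'mtx', 'T_tool_cam', 'M']
```

View pics/scene0.png

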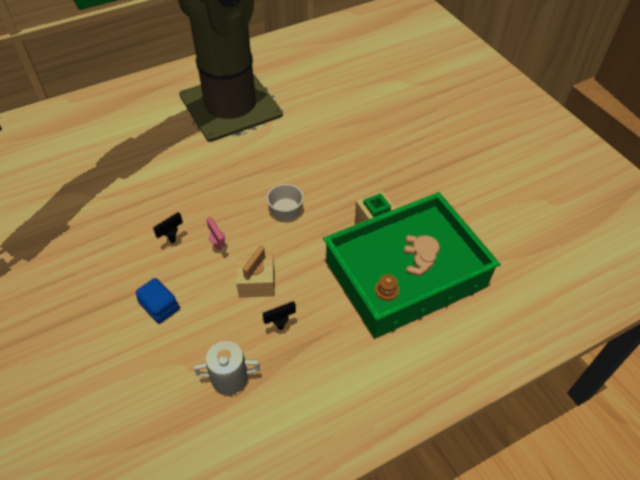

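View pics/top0.png

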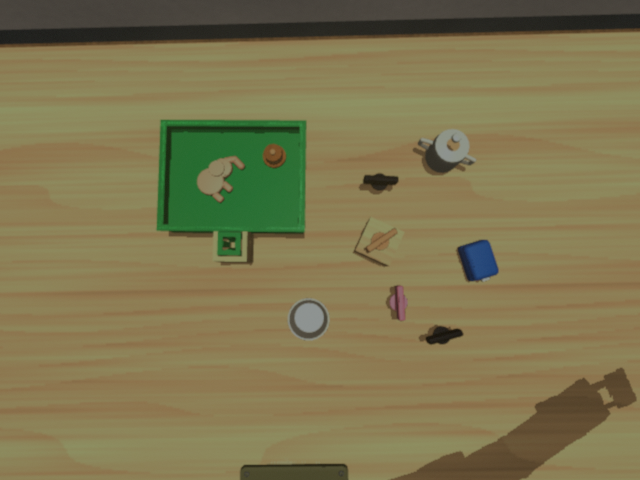

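View pics/wrist0.png

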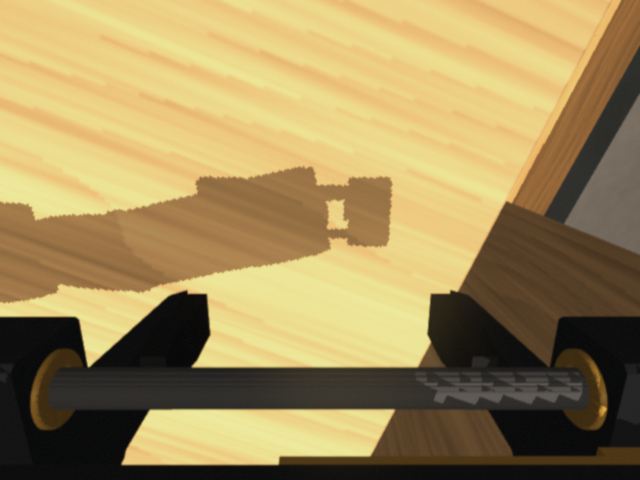

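The scene view shows the wooden peg in its stand at scene (255,262) / top (381,240). Look-alikes are the black pegs at scene (168,228) and (280,315), the pink one at (216,233), and an orange knob in the bin at (387,288). The only wooden winged peg is the one in the plywood stand, so I choose that. The socket is at scene (377,205) / top (230,243). Next I'll take close crops and measure.

```bash
python3 - <<'E'
from h import *
ims=[]
for n,c,c2 in [("scene",(257,270),(377,205)),("top",(381,240),(230,240))]:
    d=dict(np.load(n+"0.npz")); W=pts(d)
    for (u,v) in (c,c2):
        ims.append(cv2.resize(d["frame"][v-35:v+35,u-45:u+45,::-1],(400,300),interpolation=cv2.INTER_CUBIC))
    # peg
    u,v=c; S=W[v-35:v+35,u-45:u+45].reshape(-1,3); 
    m=(S[:,2]>.062)&(S[:,2]<.1); 
    wg=S[m]; print(n,"wing n",m.sum(),"zmax",np.nanmax(S[:,2]))
    t=wg[wg[:,2]>np.percentile(wg[:,2],60)] if n=="scene" else wg[wg[:,2]>.076]
    rect=cv2.minAreaRect((t[:,:2]*1000).astype(np.float32)); print(" top rect",rect,"z",np.median(t[:,2]))
    rk=S[(S[:,2]>.042)&(S[:,2]<.053)]; print(" rack top",cv2.minAreaRect((rk[:,:2]*1000).astype(np.float32)),np.median(rk[:,2]))
    u,v=c2; S=W[v-35:v+35,u-45:u+45].reshape(-1,3);F=d["frame"][v-35:v+35,u-45:u+45].reshape(-1,3).astype(int)
    print(" socket zhist",np.histogram(S[:,2],bins=np.arange(-.0025,.12,.005)))
cv2.imwrite("pics/crops.png",np.vstack([np.hstack(ims[:2]),np.hstack(ims[2:])]))
E
```

```text
scene wing n 383 zmax 0.08803059364924193
 top rect ((527.9232788085938, -171.14666748046875), (12.864689826965332, 62.5136604309082), 33.30784606933594) z 0.0834737429983482
 rack top ((501.7926940917969, -192.67347717285156), (158.84274291992188, 90.63402557373047), 40.93332290649414) 0.04981376081909056
 socket zhist (array([2499,  370,    0,    5,    5,    6,    4,    9,   12,  251,  840,
        150,  180,  178,  136,  104,  668,  183,  232,   25,    0,    0,
          0,    0]), array([-0.0025,  0.0025,  0.0075,  0.0125,  0.0175,  0.0225,  0.0275,
        0.0325,  0.0375,  0.0425,  0.0475,  0.0525,  0.0575,  0.0625,
        0.0675,  0.0725,  0.0775,  0.0825,  0.0875,  0.0925,  0.0975,
        0.1025,  0.1075,  0.1125,  0.1175]))
top wing n 234 zmax 0.08742664525829624
 top rect ((523.308349609375, -169.91650390625), (11.54481315612793, 63.59095764160156), 32.688114166259766) z 0.08405734194805947
 rack top ((523.50830078125, -170.27011108398438), (70.00579071044922, 70.7979736328125), 64.46593475341797) 0.05059480694304774
 socket zhist (array([2085,  426,   32,   18,   30,   21,   25,   29,   29,  218, 1632,
         99,   35,   23,   41,   20,  731,  345,  318,   88,    0,    0,
          0,    0]), array([-0.0025,  0.0025,  0.0075,  0.0125,  0.0175,  0.0225,  0.0275,
        0.0325,  0.0375,  0.0425,  0.0475,  0.0525,  0.0575,  0.0625,
        0.0675,  0.0725,  0.0775,  0.0825,  0.0875,  0.0925,  0.0975,
        0.1025,  0.1075,  0.1125,  0.1175]))
```

View pics/crops.png

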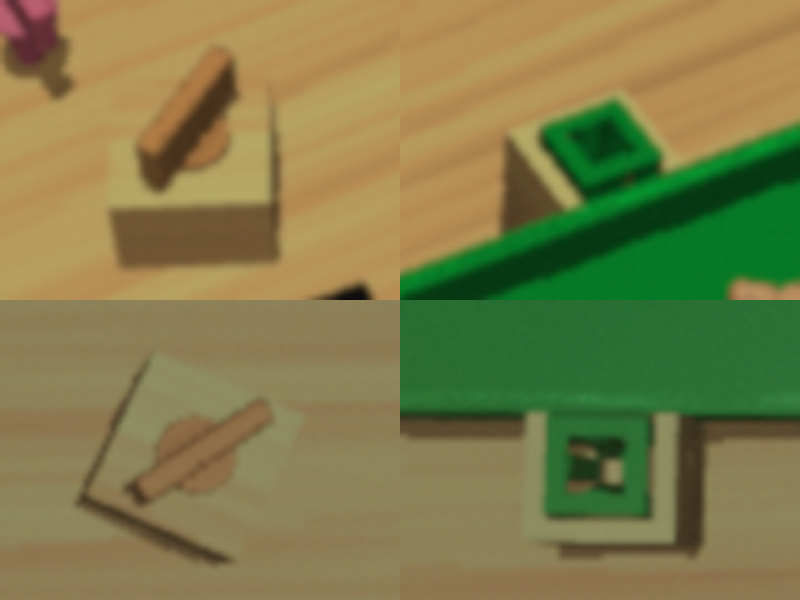

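The crops confirm the choice: a wooden peg with its wing about 33° off the jaw axis, and an empty green four-jaw socket. Next I'll measure the socket and the bin rim.

```bash
python3 - <<'E'
from h import *
for n in ["scene","top"]:
    d=dict(np.load(n+"0.npz")); W=pts(d); F=cv2.cvtColor(d["frame"],cv2.COLOR_RGB2HSV)
    g=(F[...,0]>45)&(F[...,0]<80)&(F[...,1]>120)
    rim=g&(W[...,2]>.076)&(W[...,2]<.086)
    tall=g&(W[...,2]>.0868)&(W[...,2]<.1)
    if n=="top":
        u0,v0=230,243
    else: u0,v0=377,205
    vv,uu=np.mgrid[:480,:640]; near=(abs(uu-u0)<22)&(abs(vv-v0)<22)
    J=W[tall&near]; print(n,"jaw",len(J),np.nanmedian(J[:,2]),cv2.minAreaRect((J[:,:2]*1000).astype(np.float32)),J.min(0),J.max(0))
    # whole bin rim
    Rm=W[rim&~near]; print(" rim",len(Rm),np.median(Rm[:,2]),cv2.minAreaRect((Rm[:,:2]*1000).astype(np.float32)))
    x=W[near&(W[...,2]>.045)]; print(" post z",np.histogram(x[:,2],bins=np.arange(.045,.1,.005)))
    post=near&(W[...,2]>.070)&~g; P=W[post]; print(" post",len(P),np.median(P,axis=0),cv2.minAreaRect((P[:,:2]*1000).astype(np.float32)) if len(P)>3 else 0)
    # other objects heights for obstacles
E
```

```text
scene jaw 244 0.09001592183081464 ((525.8702392578125, 105.00666046142578), (43.268768310546875, 44.073978424072266), 87.33432006835938) [0.50444568 0.08274078 0.0870537 ] [0.54868226 0.12693754 0.09544381]
 rim 2395 0.08079154382167897 ((652.6163940429688, 101.86772155761719), (274.0120544433594, 208.5259246826172), 88.5113525390625)
 post z (array([ 63,  53,  54,  61,  80,  60, 223, 334, 167, 138,   1]), array([0.045, 0.05 , 0.055, 0.06 , 0.065, 0.07 , 0.075, 0.08 , 0.085,
       0.09 , 0.095, 0.1  ]))
 post 285 [0.51469317 0.0838861  0.08074751] ((520.8429565429688, 96.36996459960938), (60.49382400512695, 89.90084838867188), 0.1301901936531067)
top jaw 382 0.09131008498027565 ((521.9635620117188, 105.83500671386719), (41.84528350830078, 40.248870849609375), 89.12004852294922) [0.50156044 0.08469384 0.08685329] [0.54221522 0.12670463 0.09503023]
 rim 2888 0.08157018758719586 ((647.6982421875, 104.12884521484375), (271.33544921875, 209.1087646484375), 88.28166198730469)
 post z (array([116,  74,  36,  31,  30,  33, 106, 642, 100, 329,   2]), array([0.045, 0.05 , 0.055, 0.06 , 0.065, 0.07 , 0.075, 0.08 , 0.085,
       0.09 , 0.095, 0.1  ]))
 post 500 [0.50567193 0.10056945 0.08179012] ((517.1131591796875, 106.12805938720703), (62.976383209228516, 55.19059371948242), 89.15962219238281)
```

```bash
cat >> h.py <<'E'
def psi_of(s):
    m=R.from_quat(s["eef_rot"]).as_matrix(); return np.arctan2(m[1,0],m[0,0]), m
def plan(tgt,psi_deg,n):
    s=r.get_state(); p=s["tool_pos"]; psi,m=psi_of(s)
    dp=(np.array(tgt)-p)/n; a=np.deg2rad(psi_deg)-psi; a=(a+np.pi)%(2*np.pi)-np.pi; da=a/n
    print("now",p.round(4),"psi",np.rad2deg(psi).round(2),"tool z",m[:,2].round(4))
    for i in range(n):
        t=psi+i*da; x=np.array([np.cos(t),np.sin(t)]);y=np.array([np.sin(t),-np.cos(t)])
        print(dict(dx=round(float(dp[:2]@x),4),dy=round(float(dp[:2]@y),4),dz=round(float(-dp[2]),4),yaw=round(float(-da),3)))
def st():
    s=r.get_state(); psi,m=psi_of(s); print("t",round(s["clock"],2),"p",s["tool_pos"].round(4),"psi",np.rad2deg(psi).round(2),"F",s["contact_force"].round(2),"M",s["moment"].round(3),"q7",s["q"].round(2),"op",round(s["opening"],3)); return s
E
python3 -c "
from h import *
plan([.525,-.171,.2],123.3,15)"
```

```text
now [ 0.2286 -0.5812  0.2381] psi 21.48 tool z [-6.0e-04  1.2e-03 -1.0e+00]
{'dx': 0.0284, 'dy': -0.0182, 'dz': 0.0025, 'yaw': -0.118}
{'dx': 0.0304, 'dy': -0.0147, 'dz': 0.0025, 'yaw': -0.118}
{'dx': 0.0319, 'dy': -0.011, 'dz': 0.0025, 'yaw': -0.118}
{'dx': 0.033, 'dy': -0.0072, 'dz': 0.0025, 'yaw': -0.118}
{'dx': 0.0336, 'dy': -0.0032, 'dz': 0.0025, 'yaw': -0.118}
{'dx': 0.0337, 'dy': 0.0007, 'dz': 0.0025, 'yaw': -0.118}
{'dx': 0.0334, 'dy': 0.0047, 'dz': 0.0025, 'yaw': -0.118}
{'dx': 0.0326, 'dy': 0.0086, 'dz': 0.0025, 'yaw': -0.118}
{'dx': 0.0314, 'dy': 0.0124, 'dz': 0.0025, 'yaw': -0.118}
{'dx': 0.0297, 'dy': 0.0161, 'dz': 0.0025, 'yaw': -0.118}
{'dx': 0.0276, 'dy': 0.0195, 'dz': 0.0025, 'yaw': -0.118}
{'dx': 0.0251, 'dy': 0.0226, 'dz': 0.0025, 'yaw': -0.118}
{'dx': 0.0222, 'dy': 0.0254, 'dz': 0.0025, 'yaw': -0.118}
{'dx': 0.0191, 'dy': 0.0278, 'dz': 0.0025, 'yaw': -0.118}
{'dx': 0.0157, 'dy': 0.0299, 'dz': 0.0025, 'yaw': -0.118}
```

Call:
play_rows:
  targets:
    - {"jaw":0,"dx":0.028,"dy":-0.018,"dz":0.002,"yaw":-0.118}
    - {"jaw":0,"dx":0.03,"dy":-0.015,"dz":0.002,"yaw":-0.118}
    - {"jaw":0,"dx":0.032,"dy":-0.011,"dz":0.002,"yaw":-0.118}
    - {"jaw":0,"dx":0.033,"dy":-0.007,"dz":0.002,"yaw":-0.118}
    - {"jaw":0,"dx":0.034,"dy":-0.003,"dz":0.002,"yaw":-0.118}

```text
clock: 0.65
tool_pos: [0.3241, -0.445, 0.2258]
eef_rot: [0.884, 0.468, -0.003, -0.0]
contact_force: [0.2, -0.1, -0.3]
opening: 1.004
```

```bash
python3 -c "
from h import *
st();plan([.525,-.171,.2],123.3,10)"
```

```text
t 0.65 p [ 0.3241 -0.445   0.2258] psi 55.84 F [ 0.23 -0.13 -0.29] M [ 0.012 -0.065  0.   ] q7 [ 1.07  0.62 -0.35  1.8   0.3   0.77 -0.03] op 1.004
now [ 0.3241 -0.445   0.2258] psi 55.84 tool z [-0.0049 -0.0017 -1.    ]
{'dx': 0.034, 'dy': 0.0012, 'dz': 0.0026, 'yaw': -0.118}
{'dx': 0.0336, 'dy': 0.0052, 'dz': 0.0026, 'yaw': -0.118}
{'dx': 0.0327, 'dy': 0.0091, 'dz': 0.0026, 'yaw': -0.118}
{'dx': 0.0314, 'dy': 0.0129, 'dz': 0.0026, 'yaw': -0.118}
{'dx': 0.0297, 'dy': 0.0165, 'dz': 0.0026, 'yaw': -0.118}
{'dx': 0.0275, 'dy': 0.0199, 'dz': 0.0026, 'yaw': -0.118}
{'dx': 0.025, 'dy': 0.023, 'dz': 0.0026, 'yaw': -0.118}
{'dx': 0.0221, 'dy': 0.0258, 'dz': 0.0026, 'yaw': -0.118}
{'dx': 0.019, 'dy': 0.0282, 'dz': 0.0026, 'yaw': -0.118}
{'dx': 0.0155, 'dy': 0.0302, 'dz': 0.0026, 'yaw': -0.118}
```

Tracking is good.

Call:
play_rows:
  targets:
    - {"jaw":0,"dx":0.034,"dy":0.001,"dz":0.002,"yaw":-0.118}
    - {"jaw":0,"dx":0.034,"dy":0.005,"dz":0.002,"yaw":-0.118}
    - {"jaw":0,"dx":0.033,"dy":0.009,"dz":0.002,"yaw":-0.118}
    - {"jaw":0,"dx":0.031,"dy":0.013,"dz":0.002,"yaw":-0.118}
    - {"jaw":0,"dx":0.03,"dy":0.017,"dz":0.002,"yaw":-0.118}

```text
clock: 1.15
tool_pos: [0.4258, -0.3003, 0.2141]
eef_rot: [0.701, 0.713, -0.003, -0.002]
contact_force: [0.1, -0.2, -0.2]
opening: 1.004
```

```bash
python3 -c "
from h import *
st();plan([.525,-.171,.2],123.3,5)"
```

```text
t 1.15 p [ 0.4258 -0.3003  0.2141] psi 91.03 F [ 0.08 -0.18 -0.17] M [-0.025 -0.123 -0.007] q7 [ 0.83  0.62 -0.5   1.89  0.43  0.74  0.1 ] op 1.004
now [ 0.4258 -0.3003  0.2141] psi 91.03 tool z [-0.0062 -0.0013 -1.    ]
{'dx': 0.0255, 'dy': 0.0203, 'dz': 0.0028, 'yaw': -0.113}
{'dx': 0.0231, 'dy': 0.023, 'dz': 0.0028, 'yaw': -0.113}
{'dx': 0.0203, 'dy': 0.0255, 'dz': 0.0028, 'yaw': -0.113}
{'dx': 0.0173, 'dy': 0.0276, 'dz': 0.0028, 'yaw': -0.113}
{'dx': 0.0141, 'dy': 0.0294, 'dz': 0.0028, 'yaw': -0.113}
```

Call:
play_rows:
  targets:
    - {"jaw":0,"dx":0.025,"dy":0.02,"dz":0.003,"yaw":-0.113}
    - {"jaw":0,"dx":0.023,"dy":0.023,"dz":0.003,"yaw":-0.113}
    - {"jaw":0,"dx":0.02,"dy":0.025,"dz":0.003,"yaw":-0.113}
    - {"jaw":0,"dx":0.017,"dy":0.027,"dz":0.003,"yaw":-0.113}
    - {"jaw":0,"dx":0.014,"dy":0.028,"dz":0.003,"yaw":-0.113}

```text
clock: 1.65
tool_pos: [0.5242, -0.1666, 0.1972]
eef_rot: [0.463, 0.886, -0.002, -0.003]
contact_force: [0.2, 0.3, 0.1]
opening: 0.997
```

```bash
cat > meas.py <<'E'
from h import *
def wing(d,lo=.077,hi=.095,c=(.525,-.171),rad=.05,lab=""):
    W=pts(d); m=(W[...,2]>lo)&(W[...,2]<hi)&(np.hypot(W[...,0]-c[0],W[...,1]-c[1])<rad)
    n,l,stt,_=cv2.connectedComponentsWithStats(m.astype(np.uint8))
    if n<2: print("none");return
    k=1+np.argmax(stt[1:,4]); S=W[l==k]
    rc=cv2.minAreaRect((S[:,:2]*1000).astype(np.float32)); print(lab,"n",len(S),"z",np.median(S[:,2]).round(4),"rect",rc,"mean",S.mean(0).round(4))
    v,u=np.where(l==k); print("  px",u.mean(),v.mean())
E
python3 -c "
from meas import *
st(); d=cam('wrist'); save(d,'w1.png'); wing(d)
plan([.525,-.171,.2],123.3,2)"
```

```text
t 1.65 p [ 0.5242 -0.1666  0.1972] psi 124.78 F [0.19 0.28 0.14] M [-0.006 -0.129  0.051] q7 [ 0.59  0.71 -0.63  1.82  0.56  0.81  0.28] op 0.997
 n 1577 z 0.0826 rect ((527.1385498046875, -168.83309936523438), (12.023713111877441, 63.6209831237793), 33.12372970581055) mean [ 0.5263 -0.1675  0.0825]
  px 319.1033608116677 240.4001268230818
now [ 0.5279 -0.1598  0.1974] psi 125.45 tool z [-0.0027  0.0043 -1.    ]
{'dx': -0.0037, 'dy': -0.0044, 'dz': -0.0013, 'yaw': 0.019}
{'dx': -0.0038, 'dy': -0.0043, 'dz': -0.0013, 'yaw': 0.019}
```

View pics/w1.png

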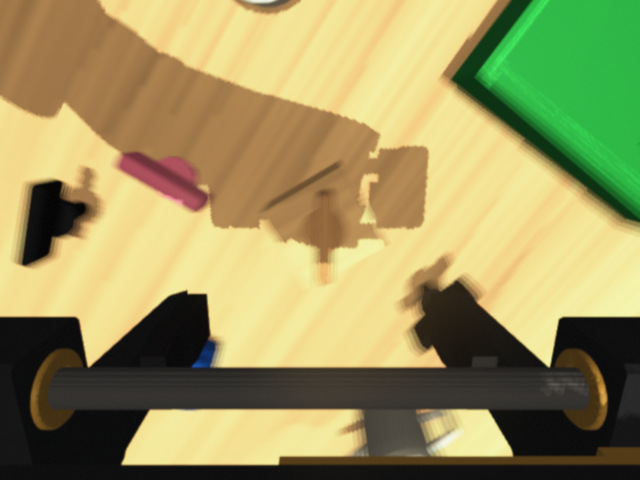

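The wrist picture shows the peg near pixel (322,238), standing edge-on between the fingers. The arm was still moving, so I'll settle and measure again.

Call:
play_rows:
  targets:
    - {"jaw":0,"dx":-0.004,"dy":-0.004,"dz":0,"yaw":0.019}
    - {"jaw":0,"dx":-0.004,"dy":-0.004,"dz":0,"yaw":0.019}
    - {"jaw":0,"dx":0}
    - {"jaw":0,"dx":0}
    - {"jaw":0,"dx":0}

```text
invalid input
```

```bash
python3 -c "
from meas import *
st(); d=cam('wrist'); save(d,'w2.png'); wing(d)
W=pts(d);m=(abs(W[...,2]-.05)<.003)&(np.hypot(W[...,0]-.525,W[...,1]+.17)<.06);S=W[m];print('rack',np.median(S[:,2]),cv2.minAreaRect((S[:,:2]*1000).astype(np.float32)))
d=cam('top'); wing(d,lab='top')
d=cam('scene'); wing(d,lab='scene')
plan([.525,-.171,.12],123.3,2)"
```

```text
t 1.7 p [ 0.5279 -0.1598  0.1974] psi 125.45 F [3.26 3.89 0.19] M [ 0.281 -0.363  0.01 ] q7 [ 0.59  0.71 -0.64  1.82  0.56  0.8   0.28] op 0.998
 n 1558 z 0.0826 rect ((527.387451171875, -169.145751953125), (12.00092601776123, 64.68995666503906), 33.130226135253906) mean [ 0.5263 -0.1674  0.0825]
  px 307.704107830552 245.2490372272144
rack 0.049026415267375056 ((527.3923950195312, -169.22021484375), (70.3199462890625, 70.41848754882812), 64.43095397949219)
top n 96 z 0.0842 rect ((512.9495239257812, -154.20220947265625), (11.752561569213867, 25.869163513183594), 34.594825744628906) mean [ 0.513  -0.1544  0.0843]
  px 373.5520833333333 245.63541666666666
scene n 202 z 0.0832 rect ((528.6060180664062, -171.8690948486328), (13.021506309509277, 65.36143493652344), 33.3962287902832) mean [ 0.5297 -0.1722  0.083 ]
  px 252.94059405940595 258.5247524752475
now [ 0.5234 -0.1674  0.1971] psi 124.52 tool z [-0.0082 -0.0016 -1.    ]
{'dx': -0.002, 'dy': -0.0004, 'dz': 0.0386, 'yaw': 0.011}
{'dx': -0.002, 'dy': -0.0003, 'dz': 0.0386, 'yaw': 0.011}
```

View pics/w2.png

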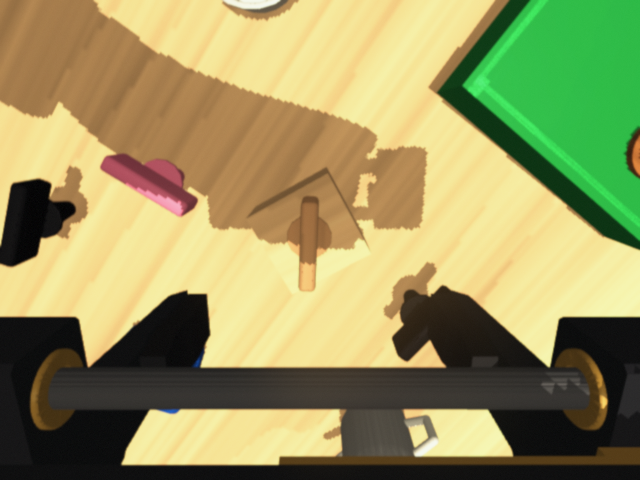

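```bash
python3 -c "
from h import *
st();plan([.527,-.1695,.115],123.2,5)"
```

```text
t 1.85 p [ 0.5234 -0.1674  0.1971] psi 124.52 F [-0.25 -0.55 -0.54] M [-0.036 -0.181 -0.033] q7 [ 0.59  0.71 -0.63  1.82  0.56  0.81  0.28] op 0.998
now [ 0.5234 -0.1674  0.1971] psi 124.52 tool z [-0.0082 -0.0016 -1.    ]
{'dx': -0.0008, 'dy': 0.0004, 'dz': 0.0164, 'yaw': 0.005}
{'dx': -0.0008, 'dy': 0.0004, 'dz': 0.0164, 'yaw': 0.005}
{'dx': -0.0008, 'dy': 0.0004, 'dz': 0.0164, 'yaw': 0.005}
{'dx': -0.0008, 'dy': 0.0004, 'dz': 0.0164, 'yaw': 0.005}
{'dx': -0.0008, 'dy': 0.0004, 'dz': 0.0164, 'yaw': 0.005}
```

Call:
play_rows:
  targets:
    - {"jaw":0,"dx":-0.001,"dy":0.001,"dz":0.018,"yaw":0.007}
    - {"jaw":0,"dx":-0.001,"dy":0.0,"dz":0.018,"yaw":0.006}
    - {"jaw":0,"dx":-0.001,"dy":0.001,"dz":0.018,"yaw":0.006}
    - {"jaw":0,"dx":-0.001,"dy":0.0,"dz":0.018,"yaw":0.006}
    - {"jaw":0,"dx":-0.001,"dy":0.0,"dz":0.01,"yaw":0.0}

```text
clock: 2.35
tool_pos: [0.5233, -0.1813, 0.1137]
eef_rot: [0.485, 0.875, -0.007, -0.002]
contact_force: [-0.6, -0.1, 0.3]
opening: 1.0
```

```bash
python3 -c "
from meas import *
import time
r.snapshot('top');r.snapshot('top');st(); d=cam('wrist'); save(d,'w3.png'); wing(d,c=(.527,-.17))
wing(d,lo=.065,c=(.527,-.17))
d=cam('scene');wing(d,lab='scene'); plan([.527,-.1695,.057],123.2,5)"
```

```text
t 2.45 p [ 0.5233 -0.181   0.1138] psi 122.04 F [ 0.23 -0.35  0.61] M [-0.013 -0.166  0.   ] q7 [ 0.54  0.82 -0.51  1.87  0.67  0.64  0.16] op 1.002
 n 3235 z 0.0826 rect ((526.9915161132812, -168.7972869873047), (11.89774227142334, 63.05721664428711), 33.30619812011719) mean [ 0.526  -0.1672  0.0825]
  px 336.71870170015455 263.454714064915
 n 3341 z 0.0826 rect ((527.0106201171875, -168.72508239746094), (11.91864013671875, 63.15517044067383), 33.17935562133789) mean [ 0.5255 -0.1665  0.0821]
  px 336.6665668961389 261.37773121819816
scene n 172 z 0.0829 rect ((530.5391845703125, -175.83465576171875), (13.62213134765625, 55.157135009765625), 32.23307800292969) mean [ 0.5326 -0.1768  0.0827]
  px 251.37209302325581 260.6220930232558
now [ 0.525  -0.1798  0.1154] psi 122.13 tool z [-0.0068 -0.0092 -0.9999]
{'dx': 0.0015, 'dy': 0.0014, 'dz': 0.0117, 'yaw': -0.004}
{'dx': 0.0015, 'dy': 0.0014, 'dz': 0.0117, 'yaw': -0.004}
{'dx': 0.0015, 'dy': 0.0014, 'dz': 0.0117, 'yaw': -0.004}
{'dx': 0.0015, 'dy': 0.0015, 'dz': 0.0117, 'yaw': -0.004}
{'dx': 0.0015, 'dy': 0.0015, 'dz': 0.0117, 'yaw': -0.004}
```

View pics/w3.png

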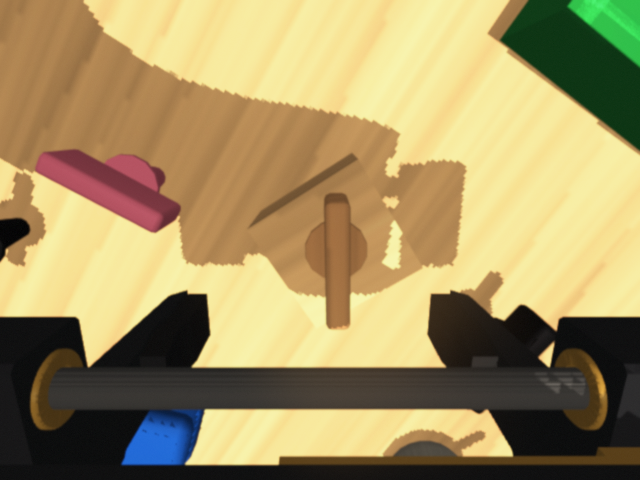

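```bash
python3 -c "
from h import *
st();plan([.5268,-.1692,.080],123.2,5)"
```

```text
t 2.55 p [ 0.525  -0.1798  0.1154] psi 122.13 F [ 0.03 -0.06 -0.08] M [-0.047 -0.084 -0.017] q7 [ 0.54  0.82 -0.52  1.87  0.67  0.64  0.16] op 1.0
now [ 0.525  -0.1798  0.1154] psi 122.13 tool z [-0.0068 -0.0092 -0.9999]
{'dx': 0.0016, 'dy': 0.0014, 'dz': 0.0071, 'yaw': -0.004}
{'dx': 0.0016, 'dy': 0.0014, 'dz': 0.0071, 'yaw': -0.004}
{'dx': 0.0016, 'dy': 0.0014, 'dz': 0.0071, 'yaw': -0.004}
{'dx': 0.0016, 'dy': 0.0015, 'dz': 0.0071, 'yaw': -0.004}
{'dx': 0.0016, 'dy': 0.0015, 'dz': 0.0071, 'yaw': -0.004}
```

Call:
play_rows:
  targets:
    - {"jaw":0,"dx":0.004,"dy":0.004,"dz":0.012,"yaw":-0.007}
    - {"jaw":0,"dx":0.004,"dy":0.003,"dz":0.012,"yaw":-0.007}
    - {"jaw":0,"dx":0.0,"dy":0.0,"dz":0.01,"yaw":-0.005}
    - {"jaw":0,"dx":0.0,"dy":0.0,"dz":0.0,"yaw":0.0}
    - {"jaw":0,"dx":0.0,"dy":0.0,"dz":0.0,"yaw":0.0}

```text
clock: 3.05
tool_pos: [0.5279, -0.1682, 0.0802]
eef_rot: [0.474, 0.88, -0.005, 0.001]
contact_force: [-0.3, 1.2, -0.3]
opening: 0.996
```

```bash
python3 -c "
from meas import *
st(); d=cam('wrist'); save(d,'w4.png'); wing(d,c=(.527,-.17))
st();plan([.5268,-.1692,.058],123.2,2)"
```

```text
t 3.05 p [ 0.5279 -0.1682  0.0802] psi 123.36 F [-0.26  1.23 -0.35] M [ 0.042 -0.105 -0.024] q7 [ 0.49  0.87 -0.47  1.89  0.73  0.56  0.11] op 0.996
 n 3876 z 0.0826 rect ((524.69970703125, -165.0790557861328), (12.005143165588379, 55.126792907714844), 32.70256042480469) mean [ 0.5235 -0.1632  0.0824]
  px 311.984520123839 301.1705366357069
t 3.1 p [ 0.5278 -0.1682  0.0802] psi 123.35 F [ 1.15 -0.05  0.08] M [ 0.012 -0.106  0.023] q7 [ 0.49  0.87 -0.47  1.89  0.73  0.56  0.11] op 1.002
now [ 0.5278 -0.1682  0.0802] psi 123.35 tool z [-0.0033 -0.0093 -1.    ]
{'dx': -0.0001, 'dy': -0.0007, 'dz': 0.0111, 'yaw': 0.001}
{'dx': -0.0001, 'dy': -0.0007, 'dz': 0.0111, 'yaw': 0.001}
```

View pics/w4.png

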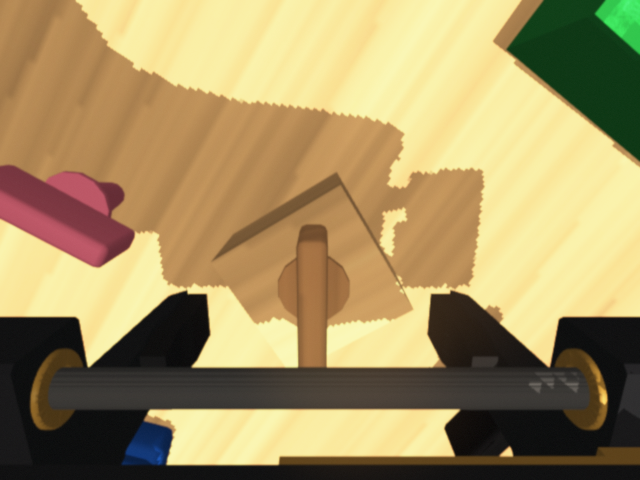

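The peg's wing is centred at about column 312 between the fingers, whose midpoint is about 319. I'll descend and grip.

Call:
play_rows:
  targets:
    - {"jaw":0,"dx":0.0,"dy":-0.001,"dz":0.011,"yaw":0.001}
    - {"jaw":0,"dx":0.0,"dy":0.0,"dz":0.009,"yaw":0.001}
    - {"jaw":0,"dx":0.0,"dy":0.0,"dz":0.0,"yaw":0.0}
    - {"jaw":0,"dx":0.0,"dy":0.0,"dz":0.0,"yaw":0.0}
    - {"jaw":0,"dx":0.0,"dy":0.0,"dz":0.0,"yaw":0.0}

```text
clock: 3.6
tool_pos: [0.527, -0.1696, 0.0587]
eef_rot: [0.476, 0.88, -0.005, 0.001]
contact_force: [0.3, 0.7, 0.4]
opening: 0.995
```

```bash
python3 -c "
from meas import *
st();plan([.5268,-.1692,.058],123.2,1)"
```

```text
t 3.6 p [ 0.527  -0.1696  0.0587] psi 123.18 F [0.28 0.69 0.43] M [-0.021 -0.16  -0.002] q7 [ 0.48  0.9  -0.43  1.9   0.76  0.51  0.08] op 0.995
now [ 0.527  -0.1696  0.0587] psi 123.18 tool z [-0.0029 -0.0097 -0.9999]
{'dx': 0.0005, 'dy': 0.0001, 'dz': 0.0007, 'yaw': -0.0}
```

Call:
play_rows:
  targets:
    - {"jaw":1,"dx":0.0,"dy":0.0,"dz":0.0,"yaw":0.0}
    - {"jaw":1,"dx":0.0,"dy":0.0,"dz":0.0,"yaw":0.0}
    - {"jaw":1,"dx":0.0,"dy":0.0,"dz":0.0,"yaw":0.0}
    - {"jaw":1,"dx":0.0,"dy":0.0,"dz":0.0,"yaw":0.0}
    - {"jaw":1,"dx":0.0,"dy":0.0,"dz":0.0,"yaw":0.0}
  squeeze: 60

```text
clock: 4.1
tool_pos: [0.5276, -0.1698, 0.0595]
eef_rot: [0.476, 0.879, -0.005, 0.002]
contact_force: [0.3, 0.4, -0.1]
opening: 0.569
```

```bash
python3 -c "
from meas import *
st()"
```

```text
t 4.1 p [ 0.5276 -0.1698  0.0595] psi 123.16 F [ 0.32  0.45 -0.1 ] M [ 0.001 -0.134  0.001] q7 [ 0.48  0.9  -0.43  1.9   0.76  0.51  0.08] op 0.569
```

Call:
play_rows:
  targets:
    - {"jaw":1,"dx":0.0,"dy":0.0,"dz":0.0,"yaw":0.0}
    - {"jaw":1,"dx":0.0,"dy":0.0,"dz":0.001,"yaw":0.0}
    - {"jaw":1,"dx":0.0,"dy":0.0,"dz":0.0,"yaw":0.0}
    - {"jaw":1,"dx":0.0,"dy":0.0,"dz":0.0,"yaw":0.0}
    - {"jaw":1,"dx":0.0,"dy":0.0,"dz":0.0,"yaw":0.0}
  squeeze: 60

```text
clock: 4.6
tool_pos: [0.5275, -0.1699, 0.0584]
eef_rot: [0.476, 0.879, -0.005, 0.002]
contact_force: [-0.0, -0.1, 2.1]
opening: 0.13
```

```bash
python3 -c "
from meas import *
st(); plan([.527,-.17,.2],123.2,5)"
```

```text
t 4.6 p [ 0.5275 -0.1699  0.0584] psi 123.16 F [-0.05 -0.1   2.08] M [-0.014  0.027 -0.023] q7 [ 0.47  0.9  -0.43  1.9   0.77  0.51  0.08] op 0.13
now [ 0.5275 -0.1699  0.0584] psi 123.16 tool z [-0.0013 -0.0101 -0.9999]
{'dx': 0.0, 'dy': -0.0001, 'dz': -0.0283, 'yaw': -0.0}
{'dx': 0.0, 'dy': -0.0001, 'dz': -0.0283, 'yaw': -0.0}
{'dx': 0.0, 'dy': -0.0001, 'dz': -0.0283, 'yaw': -0.0}
{'dx': 0.0, 'dy': -0.0001, 'dz': -0.0283, 'yaw': -0.0}
{'dx': 0.0, 'dy': -0.0001, 'dz': -0.0283, 'yaw': -0.0}
```

Opening 0.13 × 88 mm is about 11.5 mm, which matches the 12 mm wing, so it is gripped. Lifting.

Call:
play_rows:
  targets:
    - {"jaw":1,"dx":0.0,"dy":0.0,"dz":-0.01,"yaw":0.0}
    - {"jaw":1,"dx":0.0,"dy":0.0,"dz":-0.025,"yaw":0.0}
    - {"jaw":1,"dx":0.0,"dy":0.0,"dz":-0.035,"yaw":0.0}
    - {"jaw":1,"dx":0.0,"dy":0.0,"dz":-0.035,"yaw":0.0}
    - {"jaw":1,"dx":0.0,"dy":0.0,"dz":-0.025,"yaw":0.0}
  squeeze: 60

```text
clock: 5.1
tool_pos: [0.5248, -0.1677, 0.1913]
eef_rot: [0.475, 0.88, -0.006, -0.003]
contact_force: [0.8, -0.4, -1.1]
opening: 0.13
```

```bash
python3 -c "
from meas import *
st(); d=cam('scene'); save(d,'s5.png'); d=cam('wrist'); save(d,'w5.png'); plan([.524,.1055,.185],123.2,10)"
```

```text
t 5.1 p [ 0.5248 -0.1677  0.1913] psi 123.27 F [ 0.81 -0.41 -1.15] M [-0.026 -0.186  0.01 ] q7 [ 0.58  0.72 -0.61  1.82  0.57  0.8   0.25] op 0.13
now [ 0.5268 -0.1678  0.1928] psi 123.24 tool z [-0.0049 -0.0091 -0.9999]
{'dx': 0.023, 'dy': 0.0147, 'dz': 0.0008, 'yaw': 0.0}
{'dx': 0.023, 'dy': 0.0147, 'dz': 0.0008, 'yaw': 0.0}
{'dx': 0.023, 'dy': 0.0147, 'dz': 0.0008, 'yaw': 0.0}
{'dx': 0.023, 'dy': 0.0147, 'dz': 0.0008, 'yaw': 0.0}
{'dx': 0.023, 'dy': 0.0147, 'dz': 0.0008, 'yaw': 0.0}
{'dx': 0.023, 'dy': 0.0147, 'dz': 0.0008, 'yaw': 0.0}
{'dx': 0.023, 'dy': 0.0147, 'dz': 0.0008, 'yaw': 0.0}
{'dx': 0.023, 'dy': 0.0147, 'dz': 0.0008, 'yaw': 0.0}
{'dx': 0.023, 'dy': 0.0147, 'dz': 0.0008, 'yaw': 0.0}
{'dx': 0.023, 'dy': 0.0147, 'dz': 0.0008, 'yaw': 0.0}
```

View pics/s5.png

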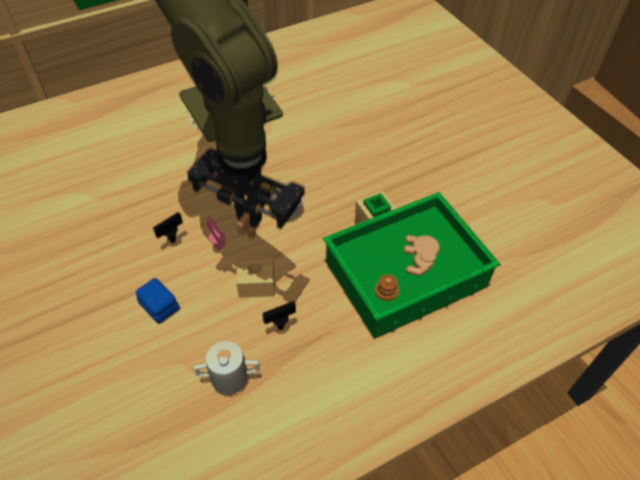

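View pics/w5.png

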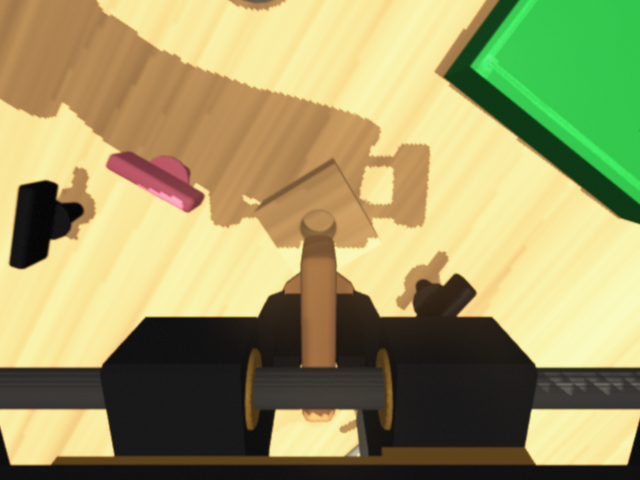

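The peg is lifted in the fingers: its foot is at wrist (319,222), the hole in the stand is free, and the other things haven't moved. Next I'll check its tilt by projecting where the foot should appear.

```bash
python3 -c "
from meas import *
d=cam('wrist'); T=np.linalg.inv(np.array(d['T_tool_cam']));K=np.array(d['mtx'])
for p in [(0,0,.043),(0.0067,0,.043),(-.0067,0,.043),(0,0.0067,.043),(0,-.0067,.043),(0,0,.041),(.032,0,-.025),(-.032,0,-.025),(0.032,0,.005),(.017,0,.009)]:
    q=T@np.array([*p,1]); u=K@np.array([q[0],-q[1],-q[2]]); print(p,(u[:2]/u[2]).round(1))
f=d['frame'][190:420,220:420,::-1];cv2.imwrite('pics/w5c.png',cv2.resize(f,None,fx=2.6,fy=2.6,interpolation=cv2.INTER_CUBIC))
"
```

```text
(0, 0, 0.043) [315.4 276. ]
(0.0067, 0, 0.043) [315.3 263.3]
(-0.0067, 0, 0.043) [315.4 288.4]
(0, 0.0067, 0.043) [328.7 276. ]
(0, -0.0067, 0.043) [302. 276.]
(0, 0, 0.041) [315.3 277.4]
(0.032, 0, -0.025) [313.6 258.6]
(-0.032, 0, -0.025) [314.2 427.1]
(0.032, 0, 0.005) [314.5 234. ]
(0.017, 0, 0.009) [314.7 267. ]
```

View pics/w5c.png

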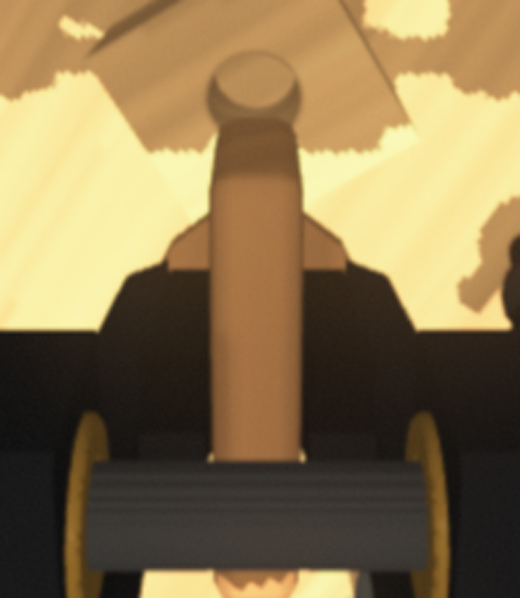

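The wing's end-face corners fall where an untilted peg predicts (v about 234 and 258). There is a 4 px lateral offset, which points to about 2 mm of wrist-camera calibration bias. The round shape at (319,222) is actually the stand's hole, and the foot is hidden behind the wing. Correcting the fixed cameras with the grasped pose puts the socket at about (0.526, 0.106). Transferring with the wing kept at 123°, which is 55° aside.

Call:
play_rows:
  targets:
    - {"jaw":1,"dx":0.015,"dy":0.01,"dz":0.0,"yaw":0.0}
    - {"jaw":1,"dx":0.025,"dy":0.016,"dz":0.001,"yaw":0.0}
    - {"jaw":1,"dx":0.025,"dy":0.016,"dz":0.001,"yaw":0.0}
    - {"jaw":1,"dx":0.025,"dy":0.016,"dz":0.001,"yaw":0.0}
    - {"jaw":1,"dx":0.025,"dy":0.016,"dz":0.001,"yaw":0.0}
  squeeze: 60

```text
clock: 5.75
tool_pos: [0.5201, -0.0348, 0.18]
eef_rot: [0.481, 0.877, -0.01, -0.005]
contact_force: [-0.2, 0.2, -1.7]
opening: 0.134
```

```bash
python3 -c "
from meas import *
st(); plan([.5258,.1061,.18],123.2,5)"
```

```text
t 5.75 p [ 0.5201 -0.0348  0.18  ] psi 122.53 F [-0.2   0.23 -1.71] M [ 0.045 -0.193 -0.028] q7 [ 0.32  0.7  -0.57  1.91  0.57  0.73 -0.03] op 0.134
now [ 0.5201 -0.0348  0.18  ] psi 122.53 tool z [-0.0191 -0.0131 -0.9997]
{'dx': 0.0232, 'dy': 0.0161, 'dz': -0.0, 'yaw': -0.002}
{'dx': 0.0231, 'dy': 0.0162, 'dz': -0.0, 'yaw': -0.002}
{'dx': 0.0231, 'dy': 0.0162, 'dz': -0.0, 'yaw': -0.002}
{'dx': 0.023, 'dy': 0.0163, 'dz': -0.0, 'yaw': -0.002}
{'dx': 0.023, 'dy': 0.0163, 'dz': -0.0, 'yaw': -0.002}
```

Call:
play_rows:
  targets:
    - {"jaw":1,"dx":0.02,"dy":0.014,"dz":-0.003,"yaw":0.0}
    - {"jaw":1,"dx":0.02,"dy":0.014,"dz":-0.002,"yaw":0.0}
    - {"jaw":1,"dx":0.02,"dy":0.014,"dz":-0.002,"yaw":0.0}
    - {"jaw":1,"dx":0.02,"dy":0.014,"dz":-0.002,"yaw":0.0}
    - {"jaw":1,"dx":0.015,"dy":0.01,"dz":-0.002,"yaw":0.0}
  squeeze: 60

```text
clock: 6.25
tool_pos: [0.5188, 0.0863, 0.1834]
eef_rot: [0.479, 0.878, -0.015, -0.011]
contact_force: [0.1, -0.8, -0.4]
opening: 0.132
```

```bash
python3 -c "
from meas import *
st(); plan([.5258,.1061,.18],123.2,5)"
```

```text
t 6.25 p [0.5188 0.0863 0.1834] psi 122.78 F [ 0.09 -0.76 -0.39] M [-0.021 -0.136  0.008] q7 [ 0.09  0.7  -0.57  1.88  0.54  0.76 -0.22] op 0.132
now [0.5188 0.0863 0.1834] psi 122.78 tool z [-0.0333 -0.0151 -0.9993]
{'dx': 0.0026, 'dy': 0.0033, 'dz': 0.0007, 'yaw': -0.001}
{'dx': 0.0026, 'dy': 0.0033, 'dz': 0.0007, 'yaw': -0.001}
{'dx': 0.0026, 'dy': 0.0033, 'dz': 0.0007, 'yaw': -0.001}
{'dx': 0.0026, 'dy': 0.0033, 'dz': 0.0007, 'yaw': -0.001}
{'dx': 0.0026, 'dy': 0.0033, 'dz': 0.0007, 'yaw': -0.001}
```

Call:
play_rows:
  targets:
    - {"jaw":1,"dx":0.003,"dy":0.003,"dz":0.001,"yaw":0.0}
    - {"jaw":1,"dx":0.003,"dy":0.003,"dz":0.001,"yaw":0.0}
    - {"jaw":1,"dx":0.003,"dy":0.003,"dz":0.001,"yaw":0.0}
    - {"jaw":1,"dx":0.003,"dy":0.003,"dz":0.001,"yaw":0.0}
    - {"jaw":1,"dx":0.002,"dy":0.003,"dz":0.001,"yaw":0.0}
  squeeze: 60

```text
clock: 6.75
tool_pos: [0.5217, 0.1056, 0.1745]
eef_rot: [0.478, 0.878, -0.017, -0.013]
contact_force: [0.4, -0.7, -0.0]
opening: 0.129
```

```bash
python3 -c "
from meas import *
st(); d=cam('wrist');save(d,'w6.png');d=cam('scene');save(d,'s6.png');d=cam('top');save(d,'t6.png'); plan([.5258,.1061,.18],123.2,5)"
```

```text
t 6.75 p [0.5217 0.1056 0.1745] psi 122.83 F [ 0.38 -0.66 -0.  ] M [-0.016 -0.143 -0.061] q7 [ 0.04  0.73 -0.56  1.86  0.54  0.76 -0.25] op 0.129
now [0.5218 0.1059 0.1747] psi 122.87 tool z [-0.0391 -0.0177 -0.9991]
{'dx': -0.0004, 'dy': 0.0007, 'dz': -0.0011, 'yaw': -0.001}
{'dx': -0.0004, 'dy': 0.0007, 'dz': -0.0011, 'yaw': -0.001}
{'dx': -0.0004, 'dy': 0.0007, 'dz': -0.0011, 'yaw': -0.001}
{'dx': -0.0004, 'dy': 0.0007, 'dz': -0.0011, 'yaw': -0.001}
{'dx': -0.0004, 'dy': 0.0007, 'dz': -0.0011, 'yaw': -0.001}
```

View pics/w6.png

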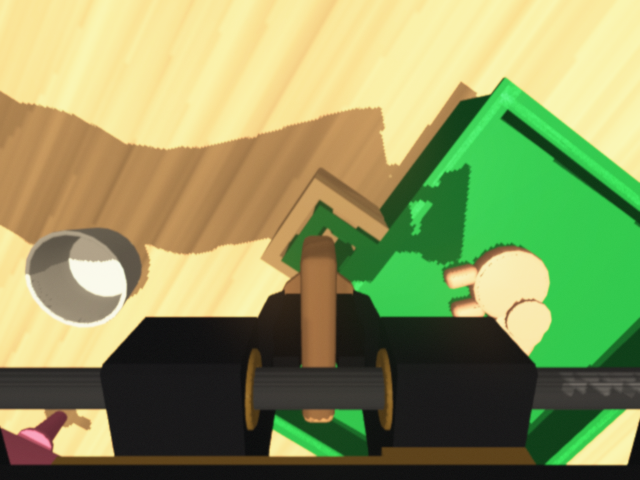

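View pics/s6.png

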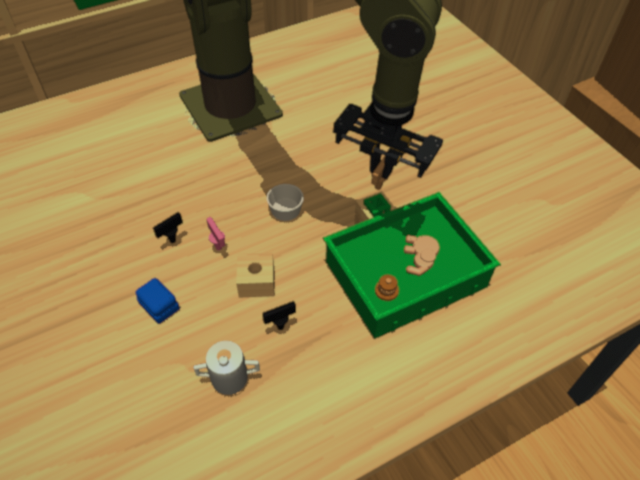

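Call:
play_rows:
  targets:
    - {"jaw":1,"dx":0.0,"dy":0.0,"dz":0.0,"yaw":0.0}
    - {"jaw":1,"dx":0.0,"dy":0.0,"dz":0.0,"yaw":0.0}
    - {"jaw":1,"dx":0.0,"dy":0.0,"dz":0.0,"yaw":0.0}
    - {"jaw":1,"dx":0.0,"dy":0.0,"dz":0.0,"yaw":0.0}
    - {"jaw":1,"dx":0.0,"dy":0.0,"dz":0.0,"yaw":0.0}
  squeeze: 60

```text
clock: 7.4
tool_pos: [0.522, 0.1046, 0.175]
eef_rot: [0.479, 0.878, -0.017, -0.013]
contact_force: [-0.5, -0.1, -0.5]
opening: 0.131
```

```bash
python3 -c "
from meas import *
st(); plan([.5258,-.1,.18],123.2,5)"
```

```text
t 7.4 p [0.522  0.1046 0.175 ] psi 122.77 F [-0.45 -0.11 -0.5 ] M [-0.037 -0.16  -0.01 ] q7 [ 0.04  0.72 -0.56  1.86  0.54  0.76 -0.25] op 0.131
now [0.522  0.1046 0.175 ] psi 122.77 tool z [-0.0387 -0.0184 -0.9991]
{'dx': -0.0348, 'dy': -0.0215, 'dz': -0.001, 'yaw': -0.001}
{'dx': -0.0348, 'dy': -0.0216, 'dz': -0.001, 'yaw': -0.001}
{'dx': -0.0348, 'dy': -0.0216, 'dz': -0.001, 'yaw': -0.001}
{'dx': -0.0347, 'dy': -0.0217, 'dz': -0.001, 'yaw': -0.001}
{'dx': -0.0347, 'dy': -0.0217, 'dz': -0.001, 'yaw': -0.001}
```

Call:
play_rows:
  targets:
    - {"jaw":1,"dx":-0.042,"dy":-0.027,"dz":0.0,"yaw":0.0}
    - {"jaw":1,"dx":-0.042,"dy":-0.027,"dz":0.0,"yaw":0.0}
    - {"jaw":1,"dx":0.0,"dy":0.0,"dz":0.0,"yaw":0.0}
    - {"jaw":1,"dx":0.0,"dy":0.0,"dz":0.0,"yaw":0.0}
    - {"jaw":1,"dx":0.0,"dy":0.0,"dz":0.0,"yaw":0.0}
  squeeze: 60

```text
clock: 7.9
tool_pos: [0.5232, 0.004, 0.1769]
eef_rot: [0.477, 0.878, -0.016, -0.012]
contact_force: [-0.6, -0.5, -0.1]
opening: 0.133
```

```bash
python3 -c "
from meas import *
st(); plan([.5258,.105,.18],123.2,5)"
```

```text
t 7.9 p [0.5232 0.004  0.1769] psi 122.95 F [-0.61 -0.47 -0.13] M [ 0.031 -0.217 -0.003] q7 [ 0.24  0.71 -0.57  1.89  0.56  0.75 -0.08] op 0.133
now [0.5232 0.004  0.1769] psi 122.95 tool z [-0.0366 -0.0162 -0.9992]
{'dx': 0.0167, 'dy': 0.0114, 'dz': -0.0006, 'yaw': -0.001}
{'dx': 0.0166, 'dy': 0.0114, 'dz': -0.0006, 'yaw': -0.001}
{'dx': 0.0166, 'dy': 0.0115, 'dz': -0.0006, 'yaw': -0.001}
{'dx': 0.0166, 'dy': 0.0115, 'dz': -0.0006, 'yaw': -0.001}
{'dx': 0.0166, 'dy': 0.0115, 'dz': -0.0006, 'yaw': -0.001}
```

Call:
play_rows:
  targets:
    - {"jaw":1,"dx":-0.02,"dy":-0.013,"dz":0.0,"yaw":0.0}
    - {"jaw":1,"dx":-0.02,"dy":-0.013,"dz":0.0,"yaw":0.0}
    - {"jaw":1,"dx":-0.02,"dy":-0.013,"dz":0.0,"yaw":0.0}
    - {"jaw":1,"dx":-0.02,"dy":-0.013,"dz":0.0,"yaw":0.0}
    - {"jaw":1,"dx":-0.02,"dy":-0.013,"dz":0.0,"yaw":0.0}
  squeeze: 60

```text
clock: 8.4
tool_pos: [0.5263, -0.1049, 0.1795]
eef_rot: [0.468, 0.884, -0.011, -0.012]
contact_force: [0.0, -0.1, -0.8]
opening: 0.129
```

```bash
python3 -c "
from meas import *
r.snapshot('top');r.snapshot('top');st(); plan([.5258,.105,.18],123.2,5)"
```

```text
t 8.5 p [ 0.5259 -0.1085  0.1791] psi 123.8 F [ 0.28 -0.12 -0.03] M [-0.006 -0.118 -0.014] q7 [ 0.46  0.73 -0.6   1.85  0.57  0.78  0.14] op 0.131
now [ 0.5259 -0.1085  0.1791] psi 123.8 tool z [-0.0335 -0.0113 -0.9994]
{'dx': 0.0355, 'dy': 0.0237, 'dz': -0.0002, 'yaw': 0.002}
{'dx': 0.0355, 'dy': 0.0237, 'dz': -0.0002, 'yaw': 0.002}
{'dx': 0.0356, 'dy': 0.0236, 'dz': -0.0002, 'yaw': 0.002}
{'dx': 0.0356, 'dy': 0.0235, 'dz': -0.0002, 'yaw': 0.002}
{'dx': 0.0357, 'dy': 0.0234, 'dz': -0.0002, 'yaw': 0.002}
```

Call:
play_rows:
  targets:
    - {"jaw":1,"dx":0.042,"dy":0.027,"dz":0.0,"yaw":0.0}
    - {"jaw":1,"dx":0.042,"dy":0.027,"dz":0.0,"yaw":0.0}
    - {"jaw":1,"dx":0.0,"dy":0.0,"dz":0.0,"yaw":0.0}
    - {"jaw":1,"dx":0.0,"dy":0.0,"dz":0.0,"yaw":0.0}
    - {"jaw":1,"dx":0.0,"dy":0.0,"dz":0.0,"yaw":0.0}
  squeeze: 60

```text
clock: 9.0
tool_pos: [0.525, 0.0027, 0.1783]
eef_rot: [0.468, 0.884, -0.01, -0.012]
contact_force: [-0.4, -0.1, -0.4]
opening: 0.13
```

```bash
python3 -c "
from meas import *
st(); plan([.5258,.105,.18],123.2,5)"
```

```text
t 9.0 p [0.525  0.0027 0.1783] psi 124.15 F [-0.41 -0.1  -0.41] M [ 0.03  -0.19  -0.033] q7 [ 0.26  0.71 -0.59  1.89  0.56  0.75 -0.06] op 0.13
now [0.525  0.0027 0.1783] psi 124.15 tool z [-0.0307 -0.0056 -0.9995]
{'dx': 0.0168, 'dy': 0.0116, 'dz': -0.0003, 'yaw': 0.003}
{'dx': 0.0169, 'dy': 0.0116, 'dz': -0.0003, 'yaw': 0.003}
{'dx': 0.0169, 'dy': 0.0115, 'dz': -0.0003, 'yaw': 0.003}
{'dx': 0.017, 'dy': 0.0115, 'dz': -0.0003, 'yaw': 0.003}
{'dx': 0.017, 'dy': 0.0114, 'dz': -0.0003, 'yaw': 0.003}
```

Call:
play_rows:
  targets:
    - {"jaw":1,"dx":0.042,"dy":0.028,"dz":0.0,"yaw":0.0}
    - {"jaw":1,"dx":0.042,"dy":0.028,"dz":0.0,"yaw":0.0}
    - {"jaw":1,"dx":0.0,"dy":0.0,"dz":0.0,"yaw":0.0}
    - {"jaw":1,"dx":0.0,"dy":0.0,"dz":0.0,"yaw":0.0}
    - {"jaw":1,"dx":0.0,"dy":0.0,"dz":0.0,"yaw":0.0}
  squeeze: 60

```text
clock: 9.5
tool_pos: [0.5253, 0.0998, 0.1769]
eef_rot: [0.472, 0.881, -0.011, -0.012]
contact_force: [-0.7, -0.8, -0.4]
opening: 0.132
```

```bash
python3 -c "
from meas import *
st(); plan([.5258,.105,.18],123.2,5)"
```

```text
t 9.5 p [0.5253 0.0998 0.1769] psi 123.65 F [-0.67 -0.82 -0.44] M [ 0.03  -0.171 -0.003] q7 [ 0.07  0.72 -0.57  1.86  0.54  0.76 -0.22] op 0.132
now [0.5253 0.0998 0.1769] psi 123.65 tool z [-0.0308 -0.0075 -0.9995]
{'dx': 0.0008, 'dy': 0.0006, 'dz': -0.0006, 'yaw': 0.002}
{'dx': 0.0008, 'dy': 0.0006, 'dz': -0.0006, 'yaw': 0.002}
{'dx': 0.0008, 'dy': 0.0006, 'dz': -0.0006, 'yaw': 0.002}
{'dx': 0.0008, 'dy': 0.0006, 'dz': -0.0006, 'yaw': 0.002}
{'dx': 0.0008, 'dy': 0.0006, 'dz': -0.0006, 'yaw': 0.002}
```

Call:
play_rows:
  targets:
    - {"jaw":1,"dx":0.011,"dy":-0.017,"dz":0.0,"yaw":0.0}
    - {"jaw":1,"dx":0.011,"dy":-0.017,"dz":0.0,"yaw":0.0}
    - {"jaw":1,"dx":0.011,"dy":-0.017,"dz":0.0,"yaw":0.0}
    - {"jaw":1,"dx":0.011,"dy":-0.017,"dz":0.0,"yaw":0.0}
    - {"jaw":1,"dx":0.0,"dy":0.0,"dz":0.0,"yaw":0.0}
  squeeze: 60

```text
clock: 10.0
tool_pos: [0.443, 0.0892, 0.1787]
eef_rot: [0.479, 0.878, -0.013, -0.011]
contact_force: [0.0, -0.0, -1.1]
opening: 0.131
```

```bash
python3 -c "
from meas import *
r.snapshot('top');st(); plan([.5258,.105,.18],123.2,2)"
```

```text
t 10.05 p [0.4449 0.0893 0.1787] psi 122.67 F [ 0.61 -0.22 -0.31] M [ 0.005 -0.178  0.015] q7 [ 0.05  0.63 -0.55  2.09  0.57  0.61 -0.34] op 0.125
now [0.4449 0.0893 0.1787] psi 122.67 tool z [-0.0296 -0.0113 -0.9995]
{'dx': -0.0152, 'dy': 0.0383, 'dz': -0.0006, 'yaw': -0.005}
{'dx': -0.0154, 'dy': 0.0382, 'dz': -0.0006, 'yaw': -0.005}
```

Call:
play_rows:
  targets:
    - {"jaw":1,"dx":-0.007,"dy":0.019,"dz":0.0,"yaw":0.0}
    - {"jaw":1,"dx":-0.007,"dy":0.019,"dz":0.0,"yaw":0.0}
    - {"jaw":1,"dx":-0.007,"dy":0.019,"dz":0.0,"yaw":0.0}
    - {"jaw":1,"dx":-0.007,"dy":0.019,"dz":0.0,"yaw":0.0}
    - {"jaw":1,"dx":0.0,"dy":0.0,"dz":0.0,"yaw":0.0}
  squeeze: 60

```text
clock: 10.55
tool_pos: [0.5338, 0.1011, 0.1763]
eef_rot: [0.485, 0.874, -0.011, -0.008]
contact_force: [0.2, -0.1, -0.6]
opening: 0.128
```

```bash
python3 -c "
from meas import *
r.snapshot('top');st(); plan([.5258,.105,.18],123.2,2)"
```

```text
t 10.6 p [0.5321 0.1005 0.1761] psi 121.99 F [-0.26  0.03 -0.95] M [ 0.03  -0.118  0.073] q7 [ 0.06  0.73 -0.56  1.84  0.54  0.76 -0.25] op 0.129
now [0.5321 0.1005 0.1761] psi 121.99 tool z [-0.0262 -0.013  -0.9996]
{'dx': 0.0036, 'dy': -0.0015, 'dz': -0.0019, 'yaw': -0.011}
{'dx': 0.0036, 'dy': -0.0014, 'dz': -0.0019, 'yaw': -0.011}
```

Call:
play_rows:
  targets:
    - {"jaw":1,"dx":-0.02,"dy":-0.013,"dz":0.0,"yaw":0.0}
    - {"jaw":1,"dx":-0.02,"dy":-0.013,"dz":0.0,"yaw":0.0}
    - {"jaw":1,"dx":-0.02,"dy":-0.013,"dz":0.0,"yaw":0.0}
    - {"jaw":1,"dx":-0.02,"dy":-0.013,"dz":0.0,"yaw":0.0}
    - {"jaw":1,"dx":-0.02,"dy":-0.013,"dz":0.0,"yaw":0.0}
  squeeze: 60

```text
clock: 11.1
tool_pos: [0.5274, -0.0211, 0.1772]
eef_rot: [0.483, 0.876, -0.012, -0.01]
contact_force: [-0.5, -0.0, 0.7]
opening: 0.134
```

Call:
play_rows:
  targets:
    - {"jaw":1,"dx":0.042,"dy":0.027,"dz":0.0,"yaw":0.0}
    - {"jaw":1,"dx":0.042,"dy":0.027,"dz":0.0,"yaw":0.0}
    - {"jaw":1,"dx":0.0,"dy":0.0,"dz":0.0,"yaw":0.0}
    - {"jaw":1,"dx":0.0,"dy":0.0,"dz":0.0,"yaw":0.0}
    - {"jaw":1,"dx":0.0,"dy":0.0,"dz":0.0,"yaw":0.0}
  squeeze: 60

```text
clock: 11.6
tool_pos: [0.5269, 0.0649, 0.1744]
eef_rot: [0.493, 0.87, -0.017, -0.01]
contact_force: [0.3, -0.6, -0.5]
opening: 0.132
```

```bash
python3 -c "
from meas import *
st(); plan([.5258,.105,.18],123.2,2)"
```

```text
t 11.6 p [0.5269 0.0649 0.1744] psi 120.85 F [ 0.26 -0.59 -0.46] M [ 0.014 -0.121 -0.038] q7 [ 0.11  0.72 -0.55  1.87  0.54  0.75 -0.21] op 0.132
now [0.5269 0.0649 0.1744] psi 120.85 tool z [-0.0345 -0.0196 -0.9992]
{'dx': 0.0175, 'dy': 0.0098, 'dz': -0.0028, 'yaw': -0.02}
{'dx': 0.0173, 'dy': 0.0102, 'dz': -0.0028, 'yaw': -0.02}
```

Call:
play_rows:
  targets:
    - {"jaw":1,"dx":0.022,"dy":0.011,"dz":0.0,"yaw":-0.02}
    - {"jaw":1,"dx":0.022,"dy":0.011,"dz":0.0,"yaw":-0.02}
    - {"jaw":1,"dx":-0.042,"dy":-0.027,"dz":0.0,"yaw":0.0}
    - {"jaw":1,"dx":-0.042,"dy":-0.027,"dz":0.0,"yaw":0.0}
    - {"jaw":1,"dx":0.0,"dy":0.0,"dz":0.0,"yaw":0.0}
  squeeze: 60

```text
clock: 12.1
tool_pos: [0.5226, 0.0117, 0.1751]
eef_rot: [0.475, 0.88, -0.018, -0.01]
contact_force: [0.7, -0.5, -0.7]
opening: 0.132
```

```bash
python3 -c "
from meas import *
r.snapshot('top');st(); plan([.5258,.105,.18],123.2,2)"
```

```text
t 12.15 p [0.5228 0.0154 0.1754] psi 123.48 F [-0.88  1.04 -0.64] M [ 0.042 -0.201 -0.006] q7 [ 0.22  0.71 -0.57  1.89  0.57  0.75 -0.1 ] op 0.13
now [0.5228 0.0154 0.1754] psi 123.48 tool z [-0.0344 -0.0194 -0.9992]
{'dx': 0.0365, 'dy': 0.026, 'dz': -0.0023, 'yaw': 0.002}
{'dx': 0.0366, 'dy': 0.0259, 'dz': -0.0023, 'yaw': 0.002}
```

Call:
play_rows:
  targets:
    - {"jaw":1,"dx":-0.02,"dy":-0.013,"dz":0.0,"yaw":0.0}
    - {"jaw":1,"dx":-0.02,"dy":-0.013,"dz":0.0,"yaw":0.0}
    - {"jaw":1,"dx":-0.02,"dy":-0.013,"dz":0.0,"yaw":0.0}
    - {"jaw":1,"dx":-0.02,"dy":-0.013,"dz":0.0,"yaw":0.0}
    - {"jaw":1,"dx":-0.02,"dy":-0.013,"dz":0.0,"yaw":0.0}
  squeeze: 60

```text
clock: 12.65
tool_pos: [0.5238, -0.1026, 0.1782]
eef_rot: [0.471, 0.882, -0.014, -0.011]
contact_force: [-0.2, -0.4, -1.2]
opening: 0.132
```

```bash
python3 -c "
from meas import *
r.snapshot('top');r.snapshot('top');r.snapshot('top');st(); plan([.5258,.105,.18],123.2,5)"
```

```text
t 12.8 p [ 0.5236 -0.1035  0.178 ] psi 123.61 F [ 0.58  0.47 -0.8 ] M [ 0.041 -0.153  0.025] q7 [ 0.45  0.72 -0.59  1.86  0.58  0.77  0.12] op 0.128
now [ 0.5236 -0.1035  0.178 ] psi 123.61 tool z [-0.0332 -0.0148 -0.9993]
{'dx': 0.0345, 'dy': 0.0235, 'dz': -0.0004, 'yaw': 0.001}
{'dx': 0.0345, 'dy': 0.0234, 'dz': -0.0004, 'yaw': 0.001}
{'dx': 0.0346, 'dy': 0.0234, 'dz': -0.0004, 'yaw': 0.001}
{'dx': 0.0346, 'dy': 0.0233, 'dz': -0.0004, 'yaw': 0.001}
{'dx': 0.0346, 'dy': 0.0233, 'dz': -0.0004, 'yaw': 0.001}
```

Call:
play_rows:
  targets:
    - {"jaw":1,"dx":0.042,"dy":0.027,"dz":0.0,"yaw":0.0}
    - {"jaw":1,"dx":0.042,"dy":0.027,"dz":0.0,"yaw":0.0}
    - {"jaw":1,"dx":0.0,"dy":0.0,"dz":0.0,"yaw":0.0}
    - {"jaw":1,"dx":0.0,"dy":0.0,"dz":0.0,"yaw":0.0}
    - {"jaw":1,"dx":0.0,"dy":0.0,"dz":0.0,"yaw":0.0}
  squeeze: 60

```text
clock: 13.3
tool_pos: [0.5221, 0.0055, 0.1769]
eef_rot: [0.471, 0.882, -0.011, -0.012]
contact_force: [-0.4, -0.1, -0.6]
opening: 0.128
```

```bash
python3 -c "
from meas import *
st(); plan([.5258,.105,.18],123.2,2)"
```

```text
t 13.3 p [0.5221 0.0055 0.1769] psi 123.79 F [-0.35 -0.12 -0.65] M [ 0.004 -0.144 -0.035] q7 [ 0.25  0.71 -0.58  1.9   0.56  0.74 -0.08] op 0.128
now [0.5221 0.0055 0.1769] psi 123.79 tool z [-0.0311 -0.0091 -0.9995]
{'dx': 0.0403, 'dy': 0.0292, 'dz': -0.0016, 'yaw': 0.005}
{'dx': 0.0405, 'dy': 0.029, 'dz': -0.0016, 'yaw': 0.005}
```

Call:
play_rows:
  targets:
    - {"jaw":1,"dx":0.04,"dy":0.029,"dz":0.0,"yaw":0.005}
    - {"jaw":1,"dx":0.041,"dy":0.03,"dz":0.0,"yaw":0.005}
    - {"jaw":1,"dx":0.0,"dy":0.0,"dz":0.0,"yaw":0.0}
    - {"jaw":1,"dx":0.0,"dy":0.0,"dz":0.0,"yaw":0.0}
    - {"jaw":1,"dx":0.0,"dy":0.0,"dz":0.0,"yaw":0.0}
  squeeze: 60

```text
clock: 13.8
tool_pos: [0.5274, 0.102, 0.1749]
eef_rot: [0.48, 0.877, -0.013, -0.011]
contact_force: [0.5, 0.8, -0.2]
opening: 0.132
```

```bash
python3 -c "
from meas import *
st(); plan([.5266,.1064,.145],123.2,5)
d=cam('wrist');save(d,'w7.png')
W=pts(d);F=cv2.cvtColor(d['frame'],cv2.COLOR_RGB2HSV);g=(F[...,0]>45)&(F[...,0]<80)&(F[...,1]>120)
m=(W[...,2]>.0845)&(W[...,2]<.1)&(np.hypot(W[...,0]-.525,W[...,1]-.106)<.04)&g
S=W[m];print(len(S),np.median(S[:,2]),cv2.minAreaRect((S[:,:2]*1000).astype(np.float32)))
"
```

```text
t 13.8 p [0.5274 0.102  0.1749] psi 122.6 F [ 0.49  0.83 -0.19] M [ 0.018 -0.111  0.007] q7 [ 0.06  0.73 -0.56  1.85  0.54  0.76 -0.24] op 0.132
now [0.5274 0.102  0.1749] psi 122.6 tool z [-0.0318 -0.0114 -0.9994]
{'dx': 0.0008, 'dy': 0.0003, 'dz': 0.006, 'yaw': -0.002}
{'dx': 0.0008, 'dy': 0.0003, 'dz': 0.006, 'yaw': -0.002}
{'dx': 0.0008, 'dy': 0.0003, 'dz': 0.006, 'yaw': -0.002}
{'dx': 0.0008, 'dy': 0.0003, 'dz': 0.006, 'yaw': -0.002}
{'dx': 0.0008, 'dy': 0.0003, 'dz': 0.006, 'yaw': -0.002}
2607 0.08940688081667239 ((525.08447265625, 107.27484893798828), (42.33256149291992, 42.191463470458984), 88.45758056640625)
```

View pics/w7.png

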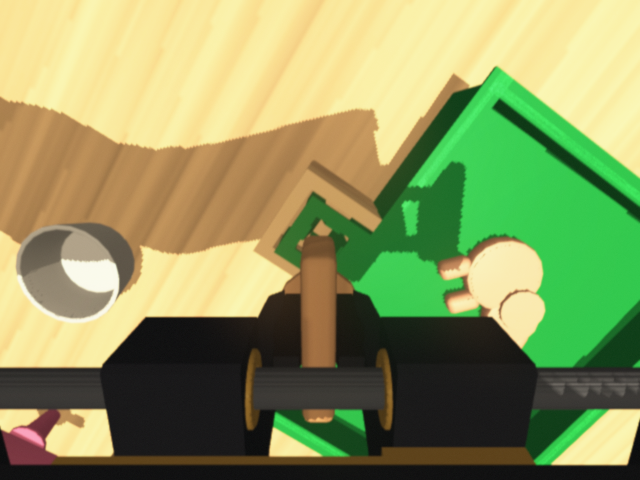

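The wrist view shows the socket just ahead and below the peg at (322,235), with its jaw square on the same yaw as before and its top at 0.0894 m. Its corrected centre is about (0.5246, 0.1058). Descending slowly.

```bash
python3 -c "
from meas import *
st(); plan([.5257,.1062,.138],123.2,4)"
```

```text
t 13.85 p [0.5273 0.1011 0.1748] psi 122.53 F [ 0.23 -0.7  -1.4 ] M [-0.043 -0.143 -0.006] q7 [ 0.06  0.73 -0.56  1.85  0.54  0.76 -0.24] op 0.135
now [0.5273 0.1011 0.1748] psi 122.53 tool z [-0.0322 -0.0124 -0.9994]
{'dx': 0.0013, 'dy': 0.0003, 'dz': 0.0092, 'yaw': -0.003}
{'dx': 0.0013, 'dy': 0.0003, 'dz': 0.0092, 'yaw': -0.003}
{'dx': 0.0013, 'dy': 0.0004, 'dz': 0.0092, 'yaw': -0.003}
{'dx': 0.0013, 'dy': 0.0004, 'dz': 0.0092, 'yaw': -0.003}
```

Call:
play_rows:
  targets:
    - {"jaw":1,"dx":0.0013,"dy":0.0007,"dz":0.009,"yaw":-0.003}
    - {"jaw":1,"dx":0.0013,"dy":0.0007,"dz":0.009,"yaw":-0.003}
    - {"jaw":1,"dx":0.0012,"dy":0.0007,"dz":0.009,"yaw":-0.003}
    - {"jaw":1,"dx":0.0012,"dy":0.0007,"dz":0.009,"yaw":-0.003}
    - {"jaw":1,"dx":0.0,"dy":0.0,"dz":0.0,"yaw":0.0}
  squeeze: 60

```text
clock: 14.35
tool_pos: [0.5254, 0.1013, 0.1346]
eef_rot: [0.478, 0.878, -0.015, -0.012]
contact_force: [0.2, -0.3, -0.7]
opening: 0.131
```

```bash
python3 -c "
from meas import *
r.snapshot('top');st(); plan([.5257,.1062,.125],123.2,4);d=cam('scene')
cv2.imwrite('pics/s8c.png',cv2.resize(d['frame'][130:250,300:460,::-1],None,fx=4.5,fy=4.5,interpolation=cv2.INTER_CUBIC))"
```

```text
t 14.4 p [0.5257 0.1013 0.1351] psi 122.86 F [-0.65 -0.22 -0.66] M [ 0.044 -0.176 -0.045] q7 [ 0.03  0.78 -0.52  1.88  0.6   0.67 -0.29] op 0.129
now [0.5257 0.1013 0.1351] psi 122.86 tool z [-0.0339 -0.0151 -0.9993]
{'dx': 0.001, 'dy': 0.0007, 'dz': 0.0025, 'yaw': -0.001}
{'dx': 0.001, 'dy': 0.0007, 'dz': 0.0025, 'yaw': -0.001}
{'dx': 0.001, 'dy': 0.0007, 'dz': 0.0025, 'yaw': -0.001}
{'dx': 0.001, 'dy': 0.0007, 'dz': 0.0025, 'yaw': -0.001}
```

View pics/s8c.png

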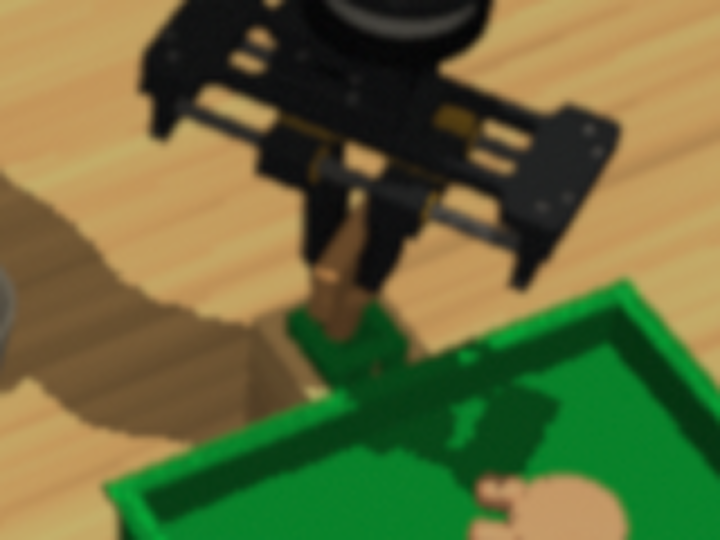

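Call:
play_rows:
  targets:
    - {"jaw":1,"dx":0.0042,"dy":0.0027,"dz":-0.002,"yaw":-0.003}
    - {"jaw":1,"dx":0.0,"dy":0.0,"dz":0.0,"yaw":0.0}
    - {"jaw":1,"dx":0.0,"dy":0.0,"dz":0.0,"yaw":0.0}
    - {"jaw":1,"dx":0.0,"dy":0.0,"dz":0.0,"yaw":0.0}
    - {"jaw":1,"dx":0.0,"dy":0.0,"dz":0.0,"yaw":0.0}
  squeeze: 60

```text
clock: 14.95
tool_pos: [0.5271, 0.1079, 0.1391]
eef_rot: [0.477, 0.879, -0.013, -0.01]
contact_force: [0.5, -0.5, -0.8]
opening: 0.132
```

```bash
python3 -c "
from meas import *
r.snapshot('top');st(); plan([.5257,.1062,.125],123.2,4)"
```

```text
t 15.0 p [0.5271 0.1079 0.1391] psi 123.07 F [ 0.61  0.53 -0.51] M [-0.002 -0.183  0.006] q7 [ 0.02  0.78 -0.52  1.88  0.59  0.68 -0.29] op 0.132
now [0.5271 0.1079 0.1391] psi 123.07 tool z [-0.0299 -0.0134 -0.9995]
{'dx': -0.0002, 'dy': -0.0005, 'dz': 0.0035, 'yaw': -0.001}
{'dx': -0.0002, 'dy': -0.0005, 'dz': 0.0035, 'yaw': -0.001}
{'dx': -0.0002, 'dy': -0.0005, 'dz': 0.0035, 'yaw': -0.001}
{'dx': -0.0002, 'dy': -0.0005, 'dz': 0.0035, 'yaw': -0.001}
```

Call:
play_rows:
  targets:
    - {"jaw":1,"dx":-0.0005,"dy":-0.001,"dz":0.004,"yaw":0.0}
    - {"jaw":1,"dx":0.0,"dy":-0.0005,"dz":0.004,"yaw":0.0}
    - {"jaw":1,"dx":0.0,"dy":0.0,"dz":0.004,"yaw":0.0}
    - {"jaw":1,"dx":0.0,"dy":0.0,"dz":0.004,"yaw":0.0}
    - {"jaw":1,"dx":0.0,"dy":0.0,"dz":0.0,"yaw":0.0}
  squeeze: 60

```text
clock: 15.5
tool_pos: [0.5253, 0.1058, 0.1215]
eef_rot: [0.477, 0.879, -0.013, -0.01]
contact_force: [-0.5, 0.3, -0.6]
opening: 0.131
```

```bash
python3 -c "
from meas import *
st();st(); plan([.5255,.1062,.11],123.2,4)"
```

```text
t 15.5 p [0.5253 0.1058 0.1215] psi 123.05 F [-0.49  0.34 -0.6 ] M [ 0.058 -0.128  0.014] q7 [ 0.01  0.8  -0.5   1.9   0.62  0.64 -0.31] op 0.131
t 15.5 p [0.5253 0.1058 0.1215] psi 123.05 F [-0.49  0.34 -0.6 ] M [ 0.058 -0.128  0.014] q7 [ 0.01  0.8  -0.5   1.9   0.62  0.64 -0.31] op 0.131
now [0.5253 0.1058 0.1215] psi 123.05 tool z [-0.0306 -0.014  -0.9994]
{'dx': 0.0001, 'dy': 0.0001, 'dz': 0.0029, 'yaw': -0.001}
{'dx': 0.0001, 'dy': 0.0001, 'dz': 0.0029, 'yaw': -0.001}
{'dx': 0.0001, 'dy': 0.0001, 'dz': 0.0029, 'yaw': -0.001}
{'dx': 0.0001, 'dy': 0.0001, 'dz': 0.0029, 'yaw': -0.001}
```

Call:
play_rows:
  targets:
    - {"jaw":1,"dx":0.0,"dy":0.0,"dz":0.003,"yaw":0.0}
    - {"jaw":1,"dx":0.0,"dy":0.0,"dz":0.003,"yaw":0.0}
    - {"jaw":1,"dx":0.0,"dy":0.0,"dz":0.003,"yaw":0.0}
    - {"jaw":1,"dx":0.0,"dy":0.0,"dz":0.002,"yaw":0.0}
    - {"jaw":1,"dx":0.0,"dy":0.0,"dz":0.0,"yaw":0.0}
  squeeze: 60

```text
clock: 16.0
tool_pos: [0.5249, 0.1058, 0.1093]
eef_rot: [0.477, 0.879, -0.013, -0.01]
contact_force: [-0.6, 0.1, -0.8]
opening: 0.13
```

```bash
python3 -c "
from meas import *
st(); plan([.5255,.1062,.11],123.2,4)"
```

```text
t 16.0 p [0.5249 0.1058 0.1093] psi 123.05 F [-0.58  0.12 -0.77] M [ 0.045 -0.125  0.008] q7 [-0.    0.82 -0.48  1.9   0.63  0.61 -0.32] op 0.13
now [0.5249 0.1058 0.1093] psi 123.05 tool z [-0.0307 -0.0138 -0.9994]
{'dx': 0.0, 'dy': 0.0002, 'dz': -0.0002, 'yaw': -0.001}
{'dx': 0.0, 'dy': 0.0002, 'dz': -0.0002, 'yaw': -0.001}
{'dx': 0.0, 'dy': 0.0002, 'dz': -0.0002, 'yaw': -0.001}
{'dx': 0.0, 'dy': 0.0002, 'dz': -0.0002, 'yaw': -0.001}
```

Call:
play_rows:
  targets:
    - {"jaw":1,"dx":0.0,"dy":0.0,"dz":0.001,"yaw":0.0}
    - {"jaw":1,"dx":0.0,"dy":0.0,"dz":0.001,"yaw":0.0}
    - {"jaw":1,"dx":0.0,"dy":0.0,"dz":0.001,"yaw":0.0}
    - {"jaw":1,"dx":0.0,"dy":0.0,"dz":0.001,"yaw":0.0}
    - {"jaw":1,"dx":0.0,"dy":0.0,"dz":0.001,"yaw":0.0}
  squeeze: 60

```text
clock: 16.5
tool_pos: [0.525, 0.1061, 0.1047]
eef_rot: [0.477, 0.879, -0.013, -0.01]
contact_force: [-1.3, -0.7, 2.3]
opening: 0.13
```

```bash
python3 -c "
from meas import *
st();"
```

```text
t 16.5 p [0.525  0.1061 0.1047] psi 123.06 F [-1.27 -0.68  2.26] M [-0.004 -0.008 -0.011] q7 [-0.01  0.83 -0.48  1.91  0.64  0.6  -0.33] op 0.13
```

Call:
play_rows:
  targets:
    - {"jaw":1,"dx":0.0,"dy":0.0,"dz":0.001,"yaw":0.0}
    - {"jaw":1,"dx":0.0,"dy":0.0,"dz":0.001,"yaw":0.0}
    - {"jaw":1,"dx":0.0,"dy":0.0,"dz":0.001,"yaw":0.0}
    - {"jaw":1,"dx":0.0,"dy":0.0,"dz":0.0005,"yaw":0.0}
    - {"jaw":1,"dx":0.0,"dy":0.0,"dz":0.0,"yaw":0.0}
  squeeze: 60

```text
clock: 17.0
tool_pos: [0.525, 0.1061, 0.102]
eef_rot: [0.477, 0.879, -0.013, -0.009]
contact_force: [-0.8, -0.1, 5.2]
opening: 0.133
```

```bash
python3 -c "
from meas import *
st();r.snapshot('top');st()"
```

```text
t 17.0 p [0.525  0.1061 0.102 ] psi 123.06 F [-0.79 -0.13  5.23] M [-0.108  0.129  0.043] q7 [-0.01  0.83 -0.47  1.91  0.65  0.6  -0.34] op 0.133
t 17.05 p [0.525  0.1062 0.102 ] psi 123.07 F [-1.42 -0.22  4.76] M [-0.092  0.134  0.033] q7 [-0.01  0.83 -0.47  1.91  0.65  0.6  -0.34] op 0.13
```

Call:
play_rows:
  targets:
    - {"jaw":1,"dx":0.0,"dy":0.0,"dz":0.001,"yaw":0.0}
    - {"jaw":1,"dx":0.0,"dy":0.0,"dz":0.001,"yaw":0.0}
    - {"jaw":1,"dx":0.0,"dy":0.0,"dz":0.001,"yaw":0.0}
    - {"jaw":1,"dx":0.0,"dy":0.0,"dz":0.0,"yaw":-0.1}
    - {"jaw":1,"dx":0.0,"dy":0.0,"dz":0.0,"yaw":-0.1}
  squeeze: 60

```text
clock: 17.55
tool_pos: [0.525, 0.1061, 0.1006]
eef_rot: [0.384, 0.923, -0.012, -0.01]
contact_force: [-2.2, -0.1, 4.5]
opening: 0.129
```

```bash
python3 -c "
from meas import *
st();r.snapshot('top');st()"
```

```text
t 17.55 p [0.525  0.1061 0.1006] psi 134.84 F [-2.16 -0.11  4.47] M [-0.001  0.166 -0.046] q7 [ 0.02  0.84 -0.52  1.91  0.71  0.62 -0.19] op 0.129
t 17.6 p [0.525  0.1062 0.1005] psi 135.09 F [-1.73  0.94  5.93] M [-0.044  0.147  0.019] q7 [ 0.02  0.84 -0.53  1.91  0.71  0.62 -0.18] op 0.133
```

Call:
play_rows:
  targets:
    - {"jaw":1,"dx":0.0,"dy":0.0,"dz":0.001,"yaw":-0.1}
    - {"jaw":1,"dx":0.0,"dy":0.0,"dz":0.001,"yaw":-0.12}
    - {"jaw":1,"dx":0.0,"dy":0.0,"dz":0.0005,"yaw":-0.12}
    - {"jaw":1,"dx":0.0,"dy":0.0,"dz":0.0005,"yaw":-0.12}
    - {"jaw":1,"dx":0.0,"dy":0.0,"dz":0.0,"yaw":0.0}
  squeeze: 60

```text
clock: 18.1
tool_pos: [0.5251, 0.1065, 0.0991]
eef_rot: [0.152, 0.988, -0.009, -0.012]
contact_force: [-2.6, -1.1, 6.3]
opening: 0.131
```

```bash
python3 -c "
from meas import *
st();r.snapshot('top');s=st();print(psi_of(s)[1][:,2])"
```

```text
t 18.1 p [0.5251 0.1065 0.0991] psi 162.48 F [-2.62 -1.07  6.35] M [-0.069  0.212  0.027] q7 [ 0.09  0.87 -0.65  1.91  0.83  0.69  0.19] op 0.131
t 18.15 p [0.5251 0.1065 0.0992] psi 162.38 F [-1.95  0.17  5.35] M [-0.056  0.18   0.031] q7 [ 0.09  0.87 -0.65  1.91  0.82  0.69  0.18] op 0.13
[-0.02568251 -0.0144424  -0.99956582]
```

Call:
play_rows:
  targets:
    - {"jaw":1,"dx":0.0,"dy":0.0,"dz":0.0013,"yaw":0.12}
    - {"jaw":1,"dx":0.0,"dy":0.0,"dz":0.0013,"yaw":0.14}
    - {"jaw":1,"dx":0.0,"dy":0.0,"dz":0.0013,"yaw":0.14}
    - {"jaw":1,"dx":0.0,"dy":0.0,"dz":0.0013,"yaw":0.14}
    - {"jaw":1,"dx":0.0,"dy":0.0,"dz":0.0008,"yaw":0.06}
  squeeze: 60

```text
clock: 18.65
tool_pos: [0.5248, 0.1063, 0.0955]
eef_rot: [0.448, 0.894, -0.012, -0.007]
contact_force: [-3.4, 0.2, 9.6]
opening: 0.128
```

```bash
python3 -c "
from meas import *
st();r.snapshot('top');s=st();print(psi_of(s)[1][:,2])"
```

```text
t 18.65 p [0.5248 0.1063 0.0955] psi 126.8 F [-3.41  0.23  9.65] M [-0.261  0.363  0.119] q7 [-0.01  0.84 -0.48  1.92  0.69  0.59 -0.31] op 0.128
t 18.7 p [0.5248 0.1063 0.0956] psi 126.73 F [-2.21 -0.9   9.68] M [-0.224  0.276  0.043] q7 [-0.01  0.84 -0.48  1.92  0.69  0.59 -0.31] op 0.132
[-0.02386286 -0.01533884 -0.99959756]
```

Call:
play_rows:
  targets:
    - {"jaw":1,"dx":0.0,"dy":0.0,"dz":0.0005,"yaw":-0.12}
    - {"jaw":1,"dx":0.0,"dy":0.0,"dz":0.0005,"yaw":-0.14}
    - {"jaw":1,"dx":0.0,"dy":0.0,"dz":0.0005,"yaw":-0.14}
    - {"jaw":1,"dx":0.0,"dy":0.0,"dz":0.0005,"yaw":-0.14}
    - {"jaw":1,"dx":0.0,"dy":0.0,"dz":0.0005,"yaw":-0.06}
  squeeze: 60

```text
clock: 19.2
tool_pos: [0.525, 0.1064, 0.0961]
eef_rot: [0.154, 0.988, -0.01, -0.009]
contact_force: [-1.4, -1.2, 7.3]
opening: 0.133
```

```bash
python3 -c "
from meas import *
st();r.snapshot('top');s=st();print(psi_of(s)[1][:,2])"
```

```text
t 19.2 p [0.525  0.1064 0.0961] psi 162.23 F [-1.37 -1.18  7.33] M [-0.052  0.277 -0.217] q7 [ 0.08  0.87 -0.64  1.91  0.84  0.68  0.17] op 0.133
t 19.25 p [0.525  0.1064 0.0961] psi 162.31 F [-2.51 -0.49  7.43] M [-0.067  0.24  -0.099] q7 [ 0.08  0.88 -0.64  1.91  0.84  0.68  0.17] op 0.135
[-0.02092357 -0.01702462 -0.99963612]
```

Call:
play_rows:
  targets:
    - {"jaw":1,"dx":0.0,"dy":0.0,"dz":0.001,"yaw":0.12}
    - {"jaw":1,"dx":0.0,"dy":0.0,"dz":0.0009,"yaw":0.14}
    - {"jaw":1,"dx":0.0,"dy":0.0,"dz":0.0009,"yaw":0.14}
    - {"jaw":1,"dx":0.0,"dy":0.0,"dz":0.0009,"yaw":0.14}
    - {"jaw":1,"dx":0.0,"dy":0.0,"dz":0.0005,"yaw":0.06}
  squeeze: 60

```text
clock: 19.75
tool_pos: [0.5246, 0.1063, 0.0945]
eef_rot: [0.448, 0.894, -0.012, -0.005]
contact_force: [-2.7, -0.3, 8.6]
opening: 0.13
```

```bash
python3 -c "
from meas import *
st();r.snapshot('top');s=st();print(psi_of(s)[1][:,2])"
```

```text
t 19.75 p [0.5246 0.1063 0.0945] psi 126.82 F [-2.75 -0.31  8.6 ] M [-0.186  0.344  0.206] q7 [-0.01  0.84 -0.48  1.92  0.7   0.58 -0.32] op 0.13
t 19.8 p [0.5246 0.1063 0.0946] psi 126.75 F [-3.02 -0.85  9.61] M [-0.181  0.273  0.077] q7 [-0.01  0.84 -0.48  1.92  0.7   0.58 -0.32] op 0.127
[-0.01896575 -0.01769294 -0.99966357]
```

Call:
play_rows:
  targets:
    - {"jaw":1,"dx":0.0,"dy":0.0,"dz":0.0008,"yaw":-0.12}
    - {"jaw":1,"dx":0.0,"dy":0.0,"dz":0.0008,"yaw":-0.14}
    - {"jaw":1,"dx":0.0,"dy":0.0,"dz":0.0008,"yaw":-0.14}
    - {"jaw":1,"dx":0.0,"dy":0.0,"dz":0.0008,"yaw":-0.14}
    - {"jaw":1,"dx":0.0,"dy":0.0,"dz":0.0005,"yaw":-0.06}
  squeeze: 60

```text
clock: 20.3
tool_pos: [0.5249, 0.1064, 0.0942]
eef_rot: [0.155, 0.988, -0.011, -0.006]
contact_force: [-2.4, -1.1, 8.1]
opening: 0.132
```

```bash
python3 -c "
from meas import *
st();r.snapshot('top');s=st();print(psi_of(s)[1][:,2])"
```

```text
t 20.3 p [0.5249 0.1064 0.0942] psi 162.19 F [-2.44 -1.15  8.15] M [-0.035  0.291 -0.308] q7 [ 0.08  0.88 -0.64  1.92  0.85  0.67  0.15] op 0.132
t 20.35 p [0.5249 0.1064 0.0942] psi 162.27 F [-2.28 -1.29  9.28] M [-0.091  0.305 -0.168] q7 [ 0.08  0.88 -0.64  1.92  0.85  0.67  0.15] op 0.132
[-0.01576339 -0.01931857 -0.99968911]
```

Call:
play_rows:
  targets:
    - {"jaw":1,"dx":0.0,"dy":0.0,"dz":0.0009,"yaw":0.12}
    - {"jaw":1,"dx":0.0,"dy":0.0,"dz":0.0008,"yaw":0.14}
    - {"jaw":1,"dx":0.0,"dy":0.0,"dz":0.0008,"yaw":0.14}
    - {"jaw":1,"dx":0.0,"dy":0.0,"dz":0.0008,"yaw":0.14}
    - {"jaw":1,"dx":0.0,"dy":0.0,"dz":0.0005,"yaw":0.06}
  squeeze: 60

```text
clock: 20.85
tool_pos: [0.5244, 0.1064, 0.0934]
eef_rot: [0.447, 0.894, -0.012, -0.002]
contact_force: [-2.2, -1.9, 9.1]
opening: 0.132
```

```bash
python3 -c "
from meas import *
st();r.snapshot('top');s=st();print(psi_of(s)[1][:,2])"
```

```text
t 20.85 p [0.5244 0.1064 0.0934] psi 126.84 F [-2.17 -1.92  9.09] M [-0.214  0.184  0.28 ] q7 [-0.01  0.84 -0.48  1.93  0.71  0.57 -0.34] op 0.132
t 20.9 p [0.5245 0.1064 0.0934] psi 126.76 F [-1.91 -1.67 10.  ] M [-0.133  0.31   0.074] q7 [-0.01  0.84 -0.48  1.93  0.71  0.57 -0.34] op 0.128
[-0.01341618 -0.02010775 -0.9997078 ]
```

Call:
play_rows:
  targets:
    - {"jaw":1,"dx":0.0,"dy":0.0,"dz":0.0008,"yaw":-0.12}
    - {"jaw":1,"dx":0.0,"dy":0.0,"dz":0.0008,"yaw":-0.14}
    - {"jaw":1,"dx":0.0,"dy":0.0,"dz":0.0008,"yaw":-0.14}
    - {"jaw":1,"dx":0.0,"dy":0.0,"dz":0.0008,"yaw":-0.14}
    - {"jaw":1,"dx":0.0,"dy":0.0,"dz":0.0005,"yaw":-0.06}
  squeeze: 60

```text
clock: 21.4
tool_pos: [0.5248, 0.1064, 0.0932]
eef_rot: [0.155, 0.988, -0.012, -0.003]
contact_force: [-1.7, -0.8, 8.9]
opening: 0.131
```

```bash
python3 -c "
from meas import *
st();r.snapshot('top');s=st();print(psi_of(s)[1][:,2])"
```

```text
t 21.4 p [0.5248 0.1064 0.0932] psi 162.22 F [-1.7  -0.75  8.94] M [ 0.089  0.329 -0.25 ] q7 [ 0.07  0.88 -0.63  1.92  0.87  0.66  0.14] op 0.131
t 21.45 p [0.5248 0.1065 0.0932] psi 162.3 F [-3.18 -0.12  9.19] M [-0.068  0.322 -0.13 ] q7 [ 0.07  0.88 -0.64  1.92  0.87  0.66  0.14] op 0.134
[-0.00997976 -0.02161231 -0.99971662]
```

Call:
play_rows:
  targets:
    - {"jaw":1,"dx":0.0,"dy":0.0,"dz":0.0009,"yaw":0.12}
    - {"jaw":1,"dx":0.0,"dy":0.0,"dz":0.0008,"yaw":0.14}
    - {"jaw":1,"dx":0.0,"dy":0.0,"dz":0.0008,"yaw":0.14}
    - {"jaw":1,"dx":0.0,"dy":0.0,"dz":0.0008,"yaw":0.14}
    - {"jaw":1,"dx":0.0,"dy":0.0,"dz":0.0005,"yaw":0.06}
  squeeze: 60

```text
clock: 21.95
tool_pos: [0.5244, 0.1064, 0.0924]
eef_rot: [0.447, 0.894, -0.012, 0.002]
contact_force: [-2.6, -1.3, 10.0]
opening: 0.131
```

```bash
python3 -c "
from meas import *
st();r.snapshot('top');s=st();print(psi_of(s)[1][:,2])"
```

```text
t 21.95 p [0.5244 0.1064 0.0924] psi 126.9 F [-2.62 -1.28 10.  ] M [-0.201  0.261  0.289] q7 [-0.02  0.84 -0.47  1.93  0.73  0.57 -0.35] op 0.131
t 22.0 p [0.5244 0.1064 0.0925] psi 126.82 F [-2.66 -1.26  9.58] M [-0.193  0.31   0.067] q7 [-0.02  0.84 -0.47  1.93  0.73  0.57 -0.36] op 0.128
[-0.00745114 -0.02260605 -0.99971668]
```

Call:
play_rows:
  targets:
    - {"jaw":1,"dx":0.0,"dy":0.0,"dz":0.0008,"yaw":-0.12}
    - {"jaw":1,"dx":0.0,"dy":0.0,"dz":0.0008,"yaw":-0.14}
    - {"jaw":1,"dx":0.0,"dy":0.0,"dz":0.0008,"yaw":-0.14}
    - {"jaw":1,"dx":0.0,"dy":0.0,"dz":0.0008,"yaw":-0.14}
    - {"jaw":1,"dx":0.0,"dy":0.0,"dz":0.0005,"yaw":-0.06}
  squeeze: 60

```text
clock: 22.5
tool_pos: [0.5247, 0.1064, 0.0924]
eef_rot: [0.155, 0.988, -0.012, -0.0]
contact_force: [-2.3, -1.4, 8.8]
opening: 0.129
```

```bash
python3 -c "
from meas import *
st();r.snapshot('top');s=st();print(psi_of(s)[1][:,2])"
```

```text
t 22.5 p [0.5247 0.1064 0.0924] psi 162.19 F [-2.33 -1.42  8.84] M [ 0.036  0.336 -0.343] q7 [ 0.07  0.87 -0.63  1.93  0.88  0.66  0.12] op 0.129
t 22.55 p [0.5247 0.1065 0.0923] psi 162.27 F [-2.65 -1.54  9.67] M [ 0.009  0.354 -0.165] q7 [ 0.07  0.87 -0.63  1.93  0.88  0.66  0.12] op 0.126
[-0.00423274 -0.0239621  -0.99970391]
```

Call:
play_rows:
  targets:
    - {"jaw":1,"dx":0.0,"dy":0.0,"dz":0.0009,"yaw":0.12}
    - {"jaw":1,"dx":0.0,"dy":0.0,"dz":0.0008,"yaw":0.14}
    - {"jaw":1,"dx":0.0,"dy":0.0,"dz":0.0008,"yaw":0.14}
    - {"jaw":1,"dx":0.0,"dy":0.0,"dz":0.0008,"yaw":0.14}
    - {"jaw":1,"dx":0.0,"dy":0.0,"dz":0.0005,"yaw":0.06}
  squeeze: 60

```text
clock: 23.05
tool_pos: [0.5244, 0.1064, 0.0917]
eef_rot: [0.447, 0.894, -0.011, 0.005]
contact_force: [-3.4, -0.3, 9.9]
opening: 0.127
```

```bash
python3 -c "
from meas import *
st();r.snapshot('top');s=st();print(psi_of(s)[1][:,2]);d=cam('scene')
cv2.imwrite('pics/s9c.png',cv2.resize(d['frame'][140:240,310:440,::-1],None,fx=6,fy=6,interpolation=cv2.INTER_CUBIC));d=cam('wrist');save(d,'w9.png')"
```

```text
t 23.05 p [0.5244 0.1064 0.0917] psi 126.87 F [-3.38 -0.28  9.85] M [-0.203  0.442  0.318] q7 [-0.02  0.84 -0.47  1.94  0.74  0.56 -0.37] op 0.127
t 23.1 p [0.5243 0.1064 0.0917] psi 126.79 F [-2.57 -1.64  9.97] M [-0.18   0.371  0.1  ] q7 [-0.02  0.84 -0.47  1.94  0.74  0.56 -0.37] op 0.133
[-0.00171697 -0.0249199  -0.99968798]
```

View pics/s9c.png

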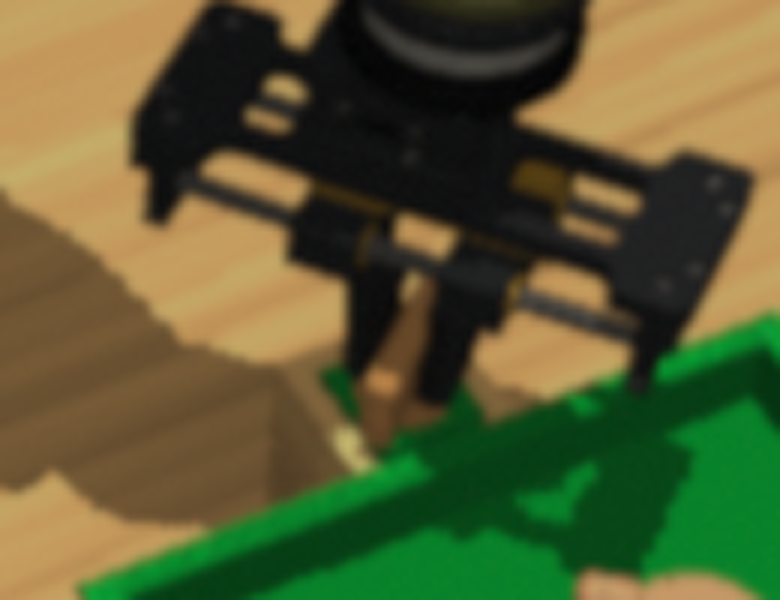

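View pics/w9.png

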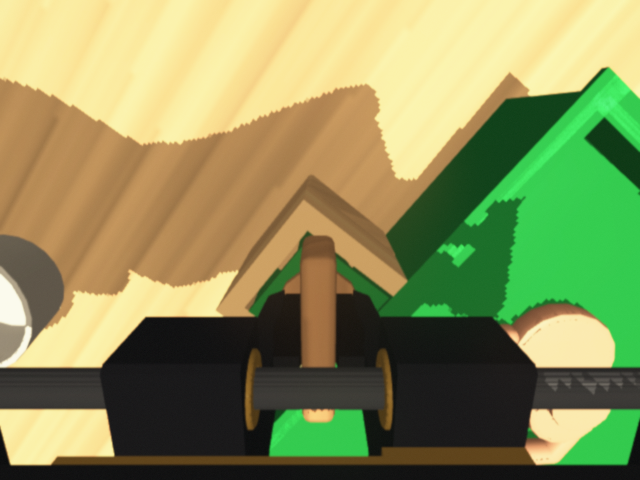

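Call:
play_rows:
  targets:
    - {"jaw":1,"dx":0.0,"dy":0.0,"dz":0.0008,"yaw":-0.12}
    - {"jaw":1,"dx":0.0,"dy":0.0,"dz":0.0008,"yaw":-0.14}
    - {"jaw":1,"dx":0.0,"dy":0.0,"dz":0.0008,"yaw":-0.14}
    - {"jaw":1,"dx":0.0,"dy":0.0,"dz":0.0008,"yaw":-0.14}
    - {"jaw":1,"dx":0.0,"dy":0.0,"dz":0.0005,"yaw":-0.06}
  squeeze: 60

```text
clock: 23.7
tool_pos: [0.5246, 0.1066, 0.0916]
eef_rot: [0.152, 0.988, -0.013, 0.003]
contact_force: [-1.5, -1.3, 10.4]
opening: 0.134
```

```bash
cat >> h.py <<'E'
def g():
    F=[];s=st()
    for i in range(3):
        F.append(r.get_state()["contact_force"][2]); r.snapshot('top')
    s=r.get_state();F.append(s["contact_force"][2]);f=np.mean(F)+.7
    print("netF",f.round(2),"z",s["tool_pos"][2].round(5),"g",(s["tool_pos"][2]*1000+f/1.5).round(2),"tz",psi_of(s)[1][:,2].round(4))
E
python3 -c "
from meas import *
g()"
```

```text
t 23.7 p [0.5246 0.1066 0.0916] psi 162.48 F [-1.5  -1.27 10.41] M [-0.141  0.391 -0.29 ] q7 [ 0.07  0.87 -0.63  1.94  0.89  0.65  0.11] op 0.134
netF 10.53 z 0.09161 g 98.63 tz [ 0.0014 -0.0259 -0.9997]
```

Call:
play_rows:
  targets:
    - {"jaw":1,"dx":0.0,"dy":0.0,"dz":0.0007,"yaw":0.12}
    - {"jaw":1,"dx":0.0,"dy":0.0,"dz":0.0006,"yaw":0.14}
    - {"jaw":1,"dx":0.0,"dy":0.0,"dz":0.0006,"yaw":0.14}
    - {"jaw":1,"dx":0.0,"dy":0.0,"dz":0.0006,"yaw":0.14}
    - {"jaw":1,"dx":0.0,"dy":0.0,"dz":0.0004,"yaw":0.06}
  squeeze: 60

```text
clock: 24.35
tool_pos: [0.5242, 0.1064, 0.0917]
eef_rot: [0.448, 0.894, -0.011, 0.008]
contact_force: [-3.5, -1.1, 8.8]
opening: 0.134
```

```bash
python3 -c "
from meas import *
g()"
```

```text
t 24.35 p [0.5242 0.1064 0.0917] psi 126.78 F [-3.49 -1.07  8.82] M [-0.093  0.454  0.259] q7 [-0.02  0.84 -0.47  1.94  0.76  0.55 -0.39] op 0.134
netF 9.99 z 0.09169 g 98.34 tz [ 0.0036 -0.0267 -0.9996]
```

Call:
play_rows:
  targets:
    - {"jaw":1,"dx":0.0,"dy":0.0,"dz":0.0008,"yaw":-0.12}
    - {"jaw":1,"dx":0.0,"dy":0.0,"dz":0.0008,"yaw":-0.14}
    - {"jaw":1,"dx":0.0,"dy":0.0,"dz":0.0008,"yaw":-0.14}
    - {"jaw":1,"dx":0.0,"dy":0.0,"dz":0.0008,"yaw":-0.14}
    - {"jaw":1,"dx":0.0,"dy":0.0,"dz":0.0005,"yaw":-0.06}
  squeeze: 60

```text
clock: 25.0
tool_pos: [0.5246, 0.1066, 0.0914]
eef_rot: [0.153, 0.988, -0.013, 0.005]
contact_force: [-1.5, -1.5, 9.2]
opening: 0.134
```

```bash
python3 -c "
from meas import *
g()"
```

```text
t 25.0 p [0.5246 0.1066 0.0914] psi 162.36 F [-1.48 -1.48  9.24] M [ 0.018  0.381 -0.386] q7 [ 0.06  0.87 -0.63  1.94  0.9   0.65  0.09] op 0.134
netF 10.14 z 0.09143 g 98.19 tz [ 0.0068 -0.0278 -0.9996]
```

Call:
play_rows:
  targets:
    - {"jaw":1,"dx":0.0,"dy":0.0,"dz":0.0008,"yaw":0.12}
    - {"jaw":1,"dx":0.0,"dy":0.0,"dz":0.0007,"yaw":0.14}
    - {"jaw":1,"dx":0.0,"dy":0.0,"dz":0.0007,"yaw":0.14}
    - {"jaw":1,"dx":0.0,"dy":0.0,"dz":0.0007,"yaw":0.14}
    - {"jaw":1,"dx":0.0,"dy":0.0,"dz":0.0005,"yaw":0.06}
  squeeze: 60

```text
clock: 25.65
tool_pos: [0.5241, 0.1063, 0.0912]
eef_rot: [0.448, 0.894, -0.011, 0.011]
contact_force: [-2.9, -0.7, 10.0]
opening: 0.132
```

```bash
python3 -c "
from meas import *
g()"
```

```text
t 25.65 p [0.5241 0.1063 0.0912] psi 126.72 F [-2.88 -0.74 10.04] M [-0.097  0.38   0.331] q7 [-0.03  0.84 -0.47  1.95  0.77  0.55 -0.4 ] op 0.132
netF 10.74 z 0.09119 g 98.34 tz [ 0.0091 -0.0287 -0.9995]
```

Call:
play_rows:
  targets:
    - {"jaw":1,"dx":0.0,"dy":0.0,"dz":0.0008,"yaw":-0.12}
    - {"jaw":1,"dx":0.0,"dy":0.0,"dz":0.0008,"yaw":-0.14}
    - {"jaw":1,"dx":0.0,"dy":0.0,"dz":0.0008,"yaw":-0.14}
    - {"jaw":1,"dx":0.0,"dy":0.0,"dz":0.0007,"yaw":-0.14}
    - {"jaw":1,"dx":0.0,"dy":0.0,"dz":0.0005,"yaw":-0.06}
  squeeze: 60

```text
clock: 26.3
tool_pos: [0.5245, 0.1066, 0.0913]
eef_rot: [0.154, 0.988, -0.014, 0.009]
contact_force: [-1.8, -1.2, 10.3]
opening: 0.134
```

```bash
python3 -c "
from meas import *
g()"
```

```text
t 26.3 p [0.5245 0.1066 0.0913] psi 162.3 F [-1.79 -1.22 10.34] M [ 0.002  0.353 -0.282] q7 [ 0.06  0.87 -0.63  1.95  0.92  0.64  0.08] op 0.134
netF 10.72 z 0.09127 g 98.41 tz [ 0.0126 -0.0295 -0.9995]
```

Sinking has levelled off: z + F/k has stayed at 98.2–98.4 mm over four twists, about 8 mm below first touch. I'll check the collar-to-jaw step visually.

```bash
python3 -c "
from meas import *
d=cam('wrist');save(d,'w10.png');W=pts(d)
cv2.imwrite('pics/w10c.png',cv2.resize(d['frame'][190:330,220:420,::-1],None,fx=4,fy=4,interpolation=cv2.INTER_CUBIC))
for v in range(215,320,6): print(v,[None if np.isnan(W[v,u,2]) else int(round(W[v,u,2]*10000)) for u in range(250,392,8)])
"
```

```text
215 [-14, 233, 289, 350, 409, 461, 504, 562, 604, 650, 684, 723, 765, 795, 801, 794, -19, -10]
221 [326, 385, 436, 490, 544, 590, 623, 682, 724, 751, 785, 804, 793, 798, 807, 799, -12, -4]
227 [485, 522, 566, 622, 674, 704, 742, 789, 798, 805, 809, 804, 801, 813, 800, 804, 3, -22]
233 [612, 655, 684, 725, 764, 809, 805, 793, 798, None, 802, 807, 803, 794, 799, 796, -7, -5]
239 [720, 764, 782, 801, 811, 794, 793, 927, 951, 946, 935, 792, 805, 413, 790, 798, 9, -1]
245 [805, 802, 805, 805, 812, 801, 798, 1006, 1031, 1016, 999, 767, 809, 593, 810, 796, 808, -13]
251 [794, 793, 799, 800, 794, 804, 800, 1066, 1104, 1094, 1076, 818, 828, 821, 791, 802, 803, -19]
257 [807, 802, 800, 801, 689, 518, 682, 1144, 1130, 1137, 1131, 826, 815, 822, 807, 801, 804, -8]
263 [803, 807, 742, 787, 813, 821, 817, 1151, 1148, 1159, 1155, 834, 822, 824, 797, 795, 794, 6]
269 [805, 817, 825, 829, 822, 824, 824, 1149, 1155, 1160, 1141, 814, 817, 824, 413, 797, 793, -4]
275 [801, 825, 838, 816, 820, 820, 861, 1147, 1165, 1156, 1163, 859, 815, 814, 817, 789, 797, 795]
281 [796, 827, 824, 817, 822, 855, 860, 1156, 1148, 1162, 1156, 861, 859, 822, 830, 793, 799, 799]
287 [809, 807, 826, 820, 821, 861, 855, 1153, 1157, 1157, 1154, 858, 860, 832, 833, 800, 804, 800]
293 [799, 793, 826, 943, 945, 901, 897, 1148, 1162, 1154, 1153, 897, 901, 926, 929, 788, 794, 793]
299 [804, 800, 994, 1006, 986, 960, 964, 1149, 1156, 1165, 1149, 949, 951, 980, 975, 976, 800, 797]
305 [799, 805, 1042, 1049, 1037, 1017, 1017, 1160, 1159, 1155, 1153, 1003, 997, 1014, 1043, None, 807, 794]
311 [798, 797, 1105, 1098, 1062, 1054, 1077, 1152, 1165, 1163, 1160, 1058, 1058, 1056, 1082, 1085, 800, 804]
317 [1606, 1142, 1143, 1145, 1115, 1107, 1125, 1152, 1153, 1153, 1152, 1101, 1112, 1103, 1139, 1130, 1131, 1583]
```

View pics/w10c.png

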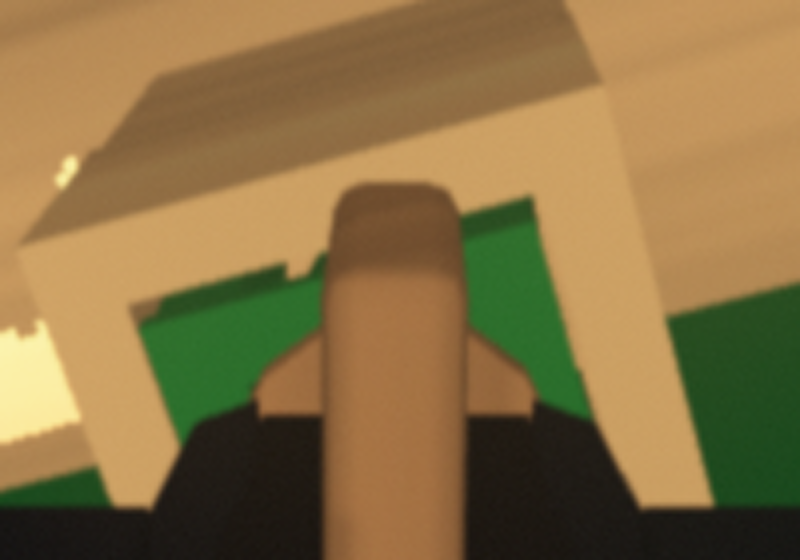

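The collar top reads 85.9 mm and the jaw tops 82.2 mm. The step of about 3.7 mm matches the 4 mm collar, so the collar is down. Now the last turn to square.

Call:
play_rows:
  targets:
    - {"jaw":1,"dx":0.0,"dy":0.0,"dz":0.0006,"yaw":-0.1}
    - {"jaw":1,"dx":0.0,"dy":0.0,"dz":0.0006,"yaw":-0.1}
    - {"jaw":1,"dx":0.0,"dy":0.0,"dz":0.0006,"yaw":-0.08}
    - {"jaw":1,"dx":0.0,"dy":0.0,"dz":0.0004,"yaw":0.0}
    - {"jaw":1,"dx":0.0,"dy":0.0,"dz":0.0004,"yaw":0.0}
  squeeze: 60

```text
clock: 27.0
tool_pos: [0.5245, 0.1067, 0.0918]
eef_rot: [0.014, 1.0, -0.015, 0.007]
contact_force: [-2.2, -0.1, 9.4]
opening: 0.131
```

```bash
python3 -c "
from meas import *
g();d=cam('wrist');wing(d,lo=.105,hi=.13,c=(.5246,.1066));save(d,'w11.png');W=pts(d);F=cv2.cvtColor(d['frame'],cv2.COLOR_RGB2HSV)
# post top (plywood, z~.080) orientation
gr=(F[...,0]>45)&(F[...,0]<85)&(F[...,1]>120)
m=(abs(W[...,2]-.080)<.0025)&(np.hypot(W[...,0]-.52,W[...,1]-.106)<.06)&~gr;S=W[m];print(cv2.minAreaRect((S[:,:2]*1000).astype(np.float32)))
m=(abs(W[...,2]-.080)<.004)&gr&(W[...,0]>.535);S=W[m];print('rim',len(S),S.min(0),S.max(0))
"
```

```text
t 27.0 p [0.5245 0.1067 0.0918] psi 178.45 F [-2.21 -0.11  9.35] M [ 0.006  0.419 -0.094] q7 [ 0.1   0.89 -0.69  1.94  0.97  0.69  0.31] op 0.131
netF 9.99 z 0.09182 g 98.48 tz [ 0.0143 -0.0295 -0.9995]
 n 7387 z 0.1161 rect ((514.6163330078125, 108.15731811523438), (39.135643005371094, 33.529136657714844), 35.33814239501953) mean [0.5131 0.1086 0.1165]
  px 318.50223365371596 315.2153783674022
((512.4141235351562, 107.42901611328125), (62.35091781616211, 39.88230514526367), 88.5713119506836)
rim 7493 [ 0.5434323  -0.03156483  0.0760031 ] [0.61518324 0.24362818 0.08239833]
```

View pics/w11.png

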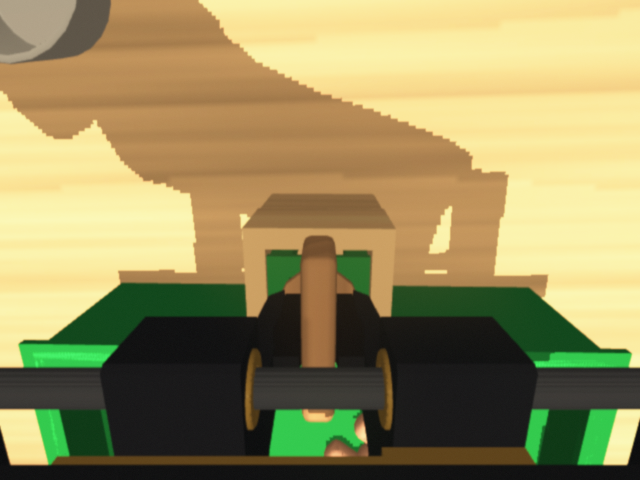

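The wing is at 178.45° against 178.5° for the post edges, so it is square, with the collar still down. Easing off the push before letting go.

Call:
play_rows:
  targets:
    - {"jaw":1,"dx":0.0,"dy":0.0,"dz":-0.001,"yaw":0.0}
    - {"jaw":1,"dx":0.0,"dy":0.0,"dz":-0.001,"yaw":0.0}
    - {"jaw":1,"dx":0.0,"dy":0.0,"dz":-0.001,"yaw":0.0}
    - {"jaw":1,"dx":0.0,"dy":0.0,"dz":-0.001,"yaw":0.0}
    - {"jaw":1,"dx":0.0,"dy":0.0,"dz":-0.0005,"yaw":0.0}
  squeeze: 60

```text
clock: 27.7
tool_pos: [0.5244, 0.1067, 0.097]
eef_rot: [0.015, 1.0, -0.014, 0.007]
contact_force: [-0.2, 0.2, 1.4]
opening: 0.13
```

```bash
python3 -c "
from meas import *
g()"
```

```text
t 27.7 p [0.5244 0.1067 0.097 ] psi 178.31 F [-0.2   0.21  1.39] M [ 0.223  0.008 -0.093] q7 [ 0.1   0.88 -0.7   1.94  0.96  0.7   0.32] op 0.13
netF 2.24 z 0.0969 g 98.4 tz [ 0.0144 -0.0291 -0.9995]
```

Call:
play_rows:
  targets:
    - {"jaw":1,"dx":0.0,"dy":0.0,"dz":-0.001,"yaw":0.0}
    - {"jaw":1,"dx":0.0,"dy":0.0,"dz":-0.0002,"yaw":0.0}
    - {"jaw":0.4,"dx":0.0,"dy":0.0,"dz":0.0,"yaw":0.0}
    - {"jaw":0.4,"dx":0.0,"dy":0.0,"dz":0.0,"yaw":0.0}
    - {"jaw":0.4,"dx":0.0,"dy":0.0,"dz":0.0,"yaw":0.0}

```text
clock: 28.35
tool_pos: [0.5245, 0.1065, 0.0975]
eef_rot: [0.015, 1.0, -0.015, 0.007]
contact_force: [-0.1, -0.6, 0.7]
opening: 0.38
```

Call:
play_rows:
  targets:
    - {"jaw":0.4,"dx":0.0,"dy":0.0,"dz":0.0,"yaw":0.0}
    - {"jaw":0.4,"dx":0.0,"dy":0.0,"dz":0.0,"yaw":0.0}
    - {"jaw":0.4,"dx":0.0,"dy":0.0,"dz":0.0,"yaw":0.0}
    - {"jaw":0.4,"dx":0.0,"dy":0.0,"dz":0.0,"yaw":0.0}
    - {"jaw":0.4,"dx":0.0,"dy":0.0,"dz":0.0,"yaw":0.0}

```text
clock: 28.85
tool_pos: [0.5246, 0.1066, 0.0974]
eef_rot: [0.014, 1.0, -0.015, 0.007]
contact_force: [0.0, -0.0, -0.8]
opening: 0.596
```

```bash
python3 -c "
from meas import *
g();d=cam('wrist');save(d,'w12.png')"
```

```text
t 28.85 p [0.5246 0.1066 0.0974] psi 178.38 F [ 0.03 -0.02 -0.78] M [ 0.088 -0.104  0.016] q7 [ 0.1   0.88 -0.7   1.94  0.96  0.7   0.32] op 0.596
netF 0.63 z 0.09743 g 97.85 tz [ 0.0142 -0.0295 -0.9995]
```

View pics/w12.png

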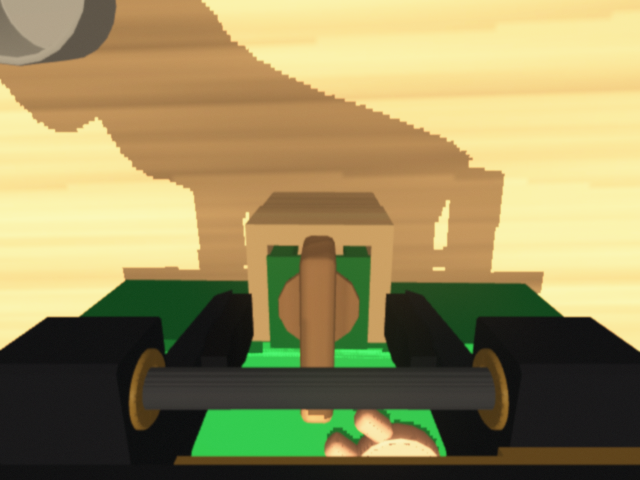

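The fingers are open and clear, the peg stands square at (318,310), and its round collar shows on the jaws. Next I'll measure the gap and tilt, then retreat upward.

Call:
play_rows:
  targets:
    - {"jaw":0.4,"dx":0.0,"dy":0.0,"dz":-0.01,"yaw":0.0}
    - {"jaw":0.4,"dx":0.0,"dy":0.0,"dz":-0.015,"yaw":0.0}
    - {"jaw":0.4,"dx":0.0,"dy":0.0,"dz":-0.02,"yaw":0.0}
    - {"jaw":0.4,"dx":0.0,"dy":0.0,"dz":-0.02,"yaw":0.0}
    - {"jaw":0.4,"dx":0.0,"dy":0.0,"dz":-0.015,"yaw":0.0}

```text
clock: 29.55
tool_pos: [0.5218, 0.1089, 0.1806]
eef_rot: [0.014, 1.0, -0.015, 0.005]
contact_force: [0.7, 0.3, 0.0]
opening: 0.598
```

```bash
cat > chk.py <<'E'
from meas import *
r.snapshot('top');st();d=cam('wrist');save(d,'w13.png');W=pts(d);F=cv2.cvtColor(d['frame'],cv2.COLOR_RGB2HSV)
gr=(F[...,0]>45)&(F[...,0]<85)&(F[...,1]>120)
near=np.hypot(W[...,0]-.5245,W[...,1]-.107)<.05
wing(d,lo=.117,hi=.13,c=(.5245,.107))
def plane(S,l):
    c=S.mean(0);A=np.c_[S[:,:2]-c[:2],np.ones(len(S))];x=np.linalg.lstsq(A,S[:,2],rcond=None)[0]
    res=S[:,2]-A@x; k=abs(res)<.002; x=np.linalg.lstsq(A[k],S[k,2],rcond=None)[0]
    print(l,len(S),c.round(4),'slope deg',np.rad2deg(x[:2]).round(2),'z',x[2].round(4))
rr=np.hypot(W[...,0]-.5245,W[...,1]-.107)
plane(W[(rr<.017)&~gr&(W[...,2]>.085)&(W[...,2]<.1)],'collar')
plane(W[(rr<.03)&gr&(W[...,2]>.086)&(W[...,2]<.096)],'jaws')
plane(W[(rr<.045)&~gr&(W[...,2]>.076)&(W[...,2]<.085)],'post')
plane(W[near&(W[...,2]>.116)&(W[...,2]<.13)],'wingtop')
E
python3 chk.py
```

```text
t 29.6 p [0.523  0.1097 0.1827] psi 178.45 F [0.95 0.04 1.74] M [ 0.121 -0.153 -0.004] q7 [ 0.16  0.76 -0.82  1.88  0.78  0.85  0.47] op 0.597
 n 2385 z 0.1223 rect ((524.2890625, 107.72628784179688), (11.832805633544922, 63.239078521728516), 88.03883361816406) mean [0.5225 0.1077 0.1221]
  px 316.4167714884696 259.2482180293501
collar 1114 [0.5242 0.1078 0.0926] slope deg [ 0.16 -0.66] z 0.0926
jaws 1696 [0.523  0.1077 0.0891] slope deg [-0.04 -0.04] z 0.0891
post 3321 [0.5133 0.1077 0.0799] slope deg [ 0.03 -0.04] z 0.0799
wingtop 2390 [0.5224 0.1077 0.1221] slope deg [ 0.23 -0.54] z 0.1223
```

View pics/w13.png

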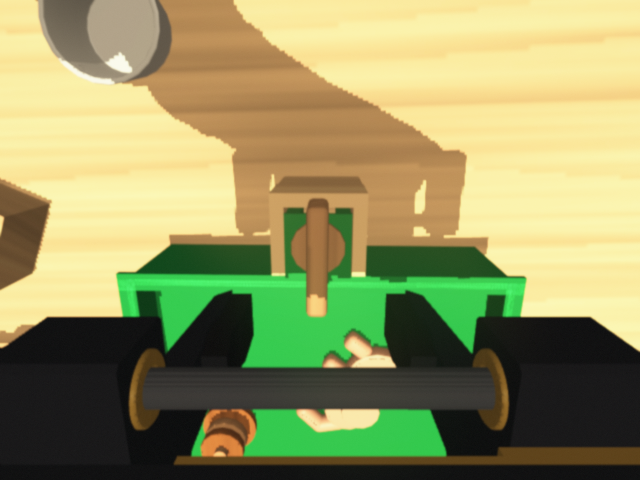

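```bash
python3 -c "
from meas import *
a=dict(np.load('scene0.npz'));d=cam('scene');save(d,'s14.png');st()"
```

```text
t 29.7 p [0.5223 0.1088 0.1799] psi 178.42 F [-0.31  0.16 -0.57] M [ 0.065 -0.161  0.006] q7 [ 0.16  0.77 -0.81  1.89  0.79  0.85  0.46] op 0.597
```

View pics/s14.png

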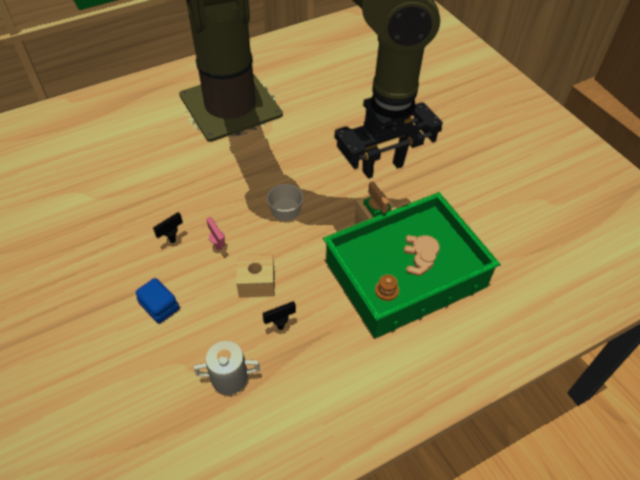

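The peg stands in the socket at (379,197), square across the rim. Everything else is at its starting pixel: ramekin (285,203), cup (228,367), box (157,299), teether (425,252). The gripper touches nothing, so I'm handing in.

```bash
python3 -c "
from plant import r
print(r.finish_job())"
```

```text
the job is handed in; nothing more can be done
None
```

The green bins are locked: the wooden peg is fully home in the socket, its wing is square across the bin rim, and it stayed put when I let go. I handed the job in at about 29.7 s of the 72 s allowed; no verdict was reported.

I took the peg from the stand and set it into the socket with its wing 55° aside. I then twisted it to and fro by 0.6 rad under about 8 to 10.7 N of measured push until it stopped sinking, turned it square, eased off the push and let go.

**Last checks:**
- **Collar:** its top reads 3.5 mm above the jaw tops. With a 4 mm collar that means it is down on the socket, and the total sink of about 8 mm agrees.
- **Wing:** it is within about 0.5° of square to the socket.
- **Peg tilt:** about 0.6°.
- **Push:** every reading stayed below 12 N, but force was only read at the end of each move, so peaks within a move were not seen.
- **Other things:** all stand where they were at the start in the scene picture.

**What disagreed:**
- **Camera readings:** the cameras differed by up to about 4 mm in position. I corrected for this using the pose at which the peg was gripped.
- **Tool tilt:** the tool leaned by up to about 2.5° while moving the peg across and was still about 1.9° off during the twisting. The socket straightened the peg.

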